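Set out the sample-labelling mat

TASK

Set out the labelling mat for the next sample: lay the brown tape roll flat and centred on top of the label roll, and stand the specimen cup on the mat midway between the label roll and the gauze pack. Then make one straight column through the middle of the mat, square to its edges: the dropper bottle directly behind the cup (towards the mat's far edge) and the timer lying flat directly in front of it (towards the robot), each with a clear gap of about 3 cm to the cup. Do not tip the cup or the bottle over, do not shift the label roll or the gauze pack, and leave the pen, the rotor sleeve and the spare stock in the far left corner of the table alone.

Things in the scene. Friction and masses are not known exactly. Their poses are not given: they have to be found in the camera images.
- mat: dark flat rectangular rubber mat fixed to the table, 250 (x) x 360 (y) x 3 mm thick, turned up to 0.22 rad. Origin: centre of its underside; x points to its far edge (away from the robot), y to its left edge, z up. The label roll and the gauze pack lie on it, 120 mm either side of its centre along its y (either may be the left one), so its centre is midway between them
- label_roll: squat white roll of labels lying flat on the mat, 72 mm diameter, 30 mm high, flat top (33 mm above the table), loose, stays where it is. Origin: centre of its underside, z up. The spare one in the far left corner is not meant
- gauze_pack: flat white and blue pouch lying on the mat, 62 (x) x 78 (y) x 6 mm, loose, stays where it is. Origin: centre of its underside, z up. Those in the far left corner are not meant
- cup: specimen cup with a round white screw lid, standing, 72 mm high; lid 55 mm diameter between 58 and 72 mm height, body about 50 mm diameter, slightly tapered. 50 g. Origin: centre of its underside, z up. Starts on the bare table close beside the mat, 300 to 370 mm left or right of the robot's middle line; the fixed spare cup in the far left corner (more than 450 mm left) is not meant
- bottle: brown dropper bottle with a black pipette cap, standing, 106 mm high; body 33 mm diameter up to about 55 mm height, cap about 22 mm. 45 g. Origin: centre of its underside, z up. Starts on the bare table close beside the mat, 300 to 370 mm left or right of the robot's middle line; the fixed spare bottle in the far left corner (more than 450 mm left) is not meant
- timer: white bench timer lying flat, keys upward, 64 (x) x 62 (y) x 22 mm. 60 g. Origin: centre of its underside, z up. Starts on the bare table close beside the mat, 300 to 370 mm left or right of the robot's middle line
- tape_roll: roll of brown tape lying flat, 58 mm diameter, 19 mm high. 40 g. Origin: centre of its underside, z up. Starts on the bare table close beside the mat, 300 to 370 mm left or right of the robot's middle line; the fixed spare tape roll in the far left corner (more than 450 mm left) is not meant
- pen: slim dark pen lying on the table, 142 mm long along its own y, 11 mm high, a bystander. Origin: centre of its underside
- sleeve: blue rotor sleeve (a short tube with a collar) lying on the table, 86 mm long along its own y, 23 mm high, a bystander. Origin: centre of its underside

How it is judged:
By the outcome, as a careful person would: the job done as asked, in the order asked, and still so for the second after the job is handed in, with the robot touching nothing.
It also fails if it takes over 120 s, if anything falls off the work surface, if the arm or the gripper's body presses on something with over 40 N, if the wrist force passes 120 N, or if a joint passes its speed limit or range.

ROBOT

A 6-joint arm with a two-finger parallel gripper is mounted at the origin on a cart in front of the work surface, level with it; the furniture and walls round the work are solid. World frame = base frame: x ahead of the robot, y to its left, z up, the work surface at z = 0. Lengths are in mm, angles in degrees, forces in N, time in s.
With the tool pointing down it reaches from about 300 to 850 mm from the base axis. Payload 4.2 kg.
Tool frame: the origin (TCP) lies midway between the tips of the shut fingers; the grasp point (between the pads) lies 19 mm behind it; x points along the fingers, y is the direction in which the jaws open and shut, and the axes are right-handed (so a half turn about x gives the same grasp; the last joint's range is limited). The gripper opens to 91 mm and grips with 3 to 60 N. Pads are 32 mm wide; open, the fingers measure 118 mm over their backs; the gripper's body (76 mm by 178 mm) begins 60 mm behind the grasp point.
Start: joints at [-73.339, 18.312, 89.639, -0, 72.044, -1.146], TCP at [175.85, -547.467, 213.976] pointing down, gripper open.
Joint ranges: [-177.97, 177.97], [-48.28, 115.42], [12.27, 149.76], [-77.06, 257.06], [2.81, 150.46], [-146.56, 146.56]. Speed limits (degrees/s): [147.25, 147.25, 180, 180, 180, 180].

INTERFACE

Orientations are given as [roll, pitch, yaw] about the fixed x, y, z axes, in that order (R = Rz(yaw) Ry(pitch) Rx(roll)).
In Python, from workcell import * gives the robot as it stands.
- The arm moves only by the shell command python3 -m handwheel 'ROWS' [FORCE]. ROWS is a JSON object of lists of equal length, an entry for each row: "gripper": the closure, from 0 (fully open) to 1 (shut); "offset": the shift along the tool's x, y, z in mm, a list of three; "rot": the turn, a rotation vector about the tool's x, y, z in degrees, a list of three. A call has 1 to 5 rows; each row is the pose to reach, as a shift and turn from the pose commanded when the call began, along the tool's axes at that moment; what a row does not reach only later rows make up. A row lasts 1/12 s, in which the tool goes at most 41.7 mm and 7.16 degrees, less where a joint would pass 70% of its speed; a pose out of reach is approached as far as the arm can. A call with a gripper value outside its range is refused whole. The fingers move at their own pace and stop on an object; FORCE is the grip in N (left out, the last holds). Time passes only in rows, so rows that repeat a pose let the fingers close. It gives the time, the measured TCP pose, the force and the opening at its end, in the units of the state.
- state(): the state, without advancing time (a new reading comes with each control period).
- grab_frame(name): name is "scene" or "top" or "wrist"; returns the picture (480x640x3 uint8, red, green, blue); there is no depth.
- camera_params(name): a dict with "fx", "fy", "cx", "cy" (pixels), "position" and "attitude" of the camera in the world; the wrist camera has in their place "hand_eye" (4x4, takes a point from camera to tool coordinates, whose origin is the TCP and whose axes are the tool frame's). Camera axes: x right, y up, looking along -z (the intrinsics and any distortion apply to the point x, -y, -z); pixel columns grow to the right and rows downward; lengths in mm; the calibration is good to about 2 mm. A picture is of the moment at which its call begins: read the wrist's pose just before it. camera_params takes no time and is no camera call.
- job_done(): hands the job in, once; it reports no verdict.
The state is a dict: "time_s": time; "qpos": joint angles; "qvel": joint speeds; "effort": joint torques, N m; "ee_pos": TCP position; "ee_rot": TCP orientation; "force": force on the tool from outside, world axes, zero at the start; "torque": the same for the moment, N m; "gripper_width": finger opening in mm.
Only numpy, scipy, OpenCV 4.12 (cv2) and the standard library are available. Lean on these libraries where they do the work, as an engineer would, in place of code of your own. Each camera call takes 0.05 s, during which the arm holds its last target.

## Working session

There is one attempt and no reset: what is moved stays moved. The work goes in short steps, Python scripts to look and compute and a shell command to move; the robot and the scene stay as the last step left them, time stands still between calls to the robot, and variables do not carry over. Pictures are saved under pics/ and viewed, and the job is handed in when it is done.

```bash
ls; mkdir -p pics
python3 - <<'E'
from workcell import *
import cv2
s=state();print(s)
for n in("top","scene","wrist"):
    im=grab_frame(n);cv2.imwrite(f"pics/{n}0.png",im[:,:,::-1]);print(n,camera_params(n))
E
```

```text
pics
{'time_s': 0.0, 'qpos': array([-7.33386258e+01,  1.83510876e+01,  8.97067635e+01, -1.14692117e-03,
        7.20431534e+01, -1.14711770e+00]), 'qvel': array([-0.10456367,  0.01837812, -0.05128575, -0.0229524 , -0.11161205,
        0.01098729]), 'effort': array([ 2.84594513e-03, -4.12455618e+01, -2.31967878e+01,  7.28611182e-02,
        4.54461202e-02, -1.43171624e-04]), 'ee_pos': array([ 175.69391783, -546.96865467,  213.12340531]), 'ee_rot': array([-90.52858522,  89.89898963, 107.28026126]), 'force': array([ 1.41410987, -0.46215887, -0.13692456]), 'torque': array([-0.01615028, -0.01566605, -0.01269163]), 'gripper_width': 91.05658215659267}
top {'fx': 620.928463650856, 'fy': 620.928463650856, 'cx': 312.0483328110584, 'cy': 232.23610927810935, 'position': array([ 322.45706799,   12.67477444, 1243.22259911]), 'attitude': array([  8.2565392 ,  -1.50628849, -88.39911676])}
scene {'fx': 549.8108600284895, 'fy': 549.8108600284895, 'cx': 322.44128176033394, 'cy': 240.67684078309347, 'position': array([100.98283679, 674.47660359, 782.95232674]), 'attitude': array([  46.80943067,    1.23775325, -148.97351569])}
wrist {'fx': 392.38782382007145, 'fy': 392.38782382007145, 'cx': 324.01901175172657, 'cy': 233.00127216660005, 'hand_eye': array([[ 8.08269980e-04,  2.91784787e-01, -9.56483656e-01,
        -1.71020393e+02],
       [ 9.99999222e-01, -1.14496106e-03,  4.95760830e-04,
        -6.36785799e-01],
       [-9.50481073e-04, -9.56483312e-01, -2.91785486e-01,
        -8.25463379e+01],
       [ 0.00000000e+00,  0.00000000e+00,  0.00000000e+00,
         1.00000000e+00]])}
```

View pics/top0.png

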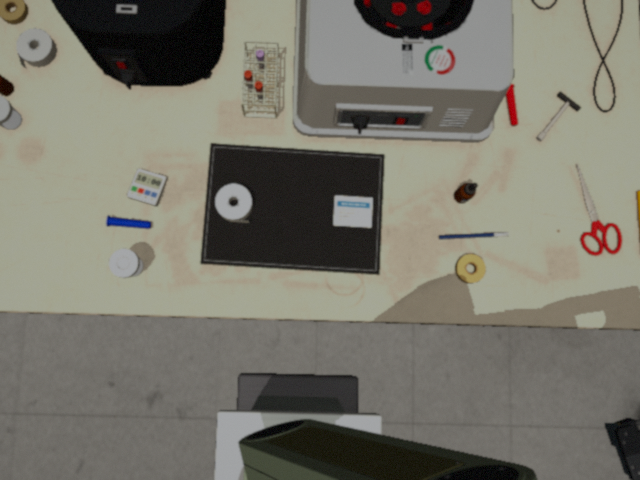

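View pics/scene0.png

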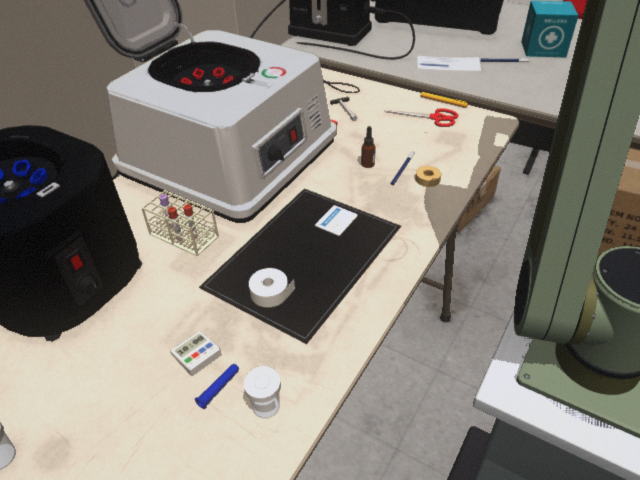

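View pics/wrist0.png

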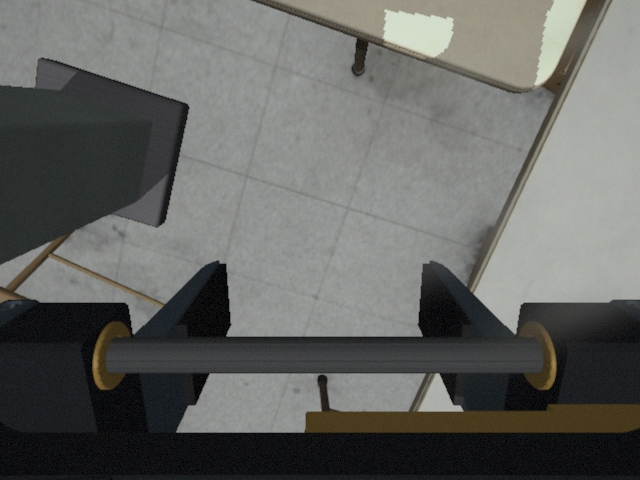

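```bash
cat > h.py <<'E'
from workcell import *
import cv2,numpy as np
from scipy.spatial.transform import Rotation as R
def campose(n,s=None):
    p=camera_params(n)
    if n=="wrist":
        T=np.eye(4);T[:3,:3]=R.from_euler('xyz',s['ee_rot'],degrees=True).as_matrix();T[:3,3]=s['ee_pos']
        M=T@p['hand_eye'];return p,M[:3,:3],M[:3,3]
    return p,R.from_euler('xyz',p['attitude'],degrees=True).as_matrix(),np.array(p['position'])
def w(n,uv,z,s=None):
    p,Rm,t=campose(n,s);uv=np.atleast_2d(np.array(uv,float))
    d=np.c_[(uv[:,0]-p['cx'])/p['fx'],-(uv[:,1]-p['cy'])/p['fy'],-np.ones(len(uv))]@Rm.T
    return (t+d*((z-t[2])/d[:,2])[:,None])[:,:2]
def px(n,P,s=None):
    p,Rm,t=campose(n,s);c=(np.atleast_2d(P)-t)@Rm
    return np.c_[p['cx']-p['fx']*c[:,0]/c[:,2],p['cy']+p['fy']*c[:,1]/c[:,2]]
def shoot(n,f):
    s=state() if n=="wrist" else None
    im=grab_frame(n)[:,:,::-1].copy();cv2.imwrite(f"pics/{f}.png",im);return im,s
def go(x,y,z,yaw):
    """offset & rot to get TCP at x,y,z pointing down, jaw axis (tool y) at world angle yaw (mod 180)"""
    s=state();R0=R.from_euler('xyz',s['ee_rot'],degrees=True)
    best=None
    for k in(0,180):
        a=np.radians(yaw+k);ty=np.array([np.cos(a),np.sin(a),0]);tx=np.array([0,0,-1.]);tz=np.cross(tx,ty)
        Rt=R.from_matrix(np.c_[tx,ty,tz]);rv=(R0.inv()*Rt).as_rotvec(degrees=True)
        if best is None or np.linalg.norm(rv)<np.linalg.norm(best):best=rv
    off=R0.inv().apply(np.array([x,y,z])-s['ee_pos'])
    ty=R0.apply([0,1,0])
    print("t%.2f"%s['time_s'],"off",off.round(1),"rot",best.round(1),"| pos",s['ee_pos'].round(1),"jaw",np.degrees(np.arctan2(ty[1],ty[0])).round(1),"q6",s['qpos'].round(0),"w",round(s['gripper_width'],1))
E
python3 - <<'E'
from h import *
im=cv2.imread("pics/top0.png")
hsv=cv2.cvtColor(im,cv2.COLOR_BGR2HSV);g=cv2.cvtColor(im,cv2.COLOR_BGR2GRAY)
def big(m):
    c,_=cv2.findContours(m.astype(np.uint8),cv2.RETR_EXTERNAL,cv2.CHAIN_APPROX_NONE);return max(c,key=cv2.contourArea)
def roi(m,x0,y0,x1,y1):
    o=np.zeros_like(m);o[y0:y1,x0:x1]=m[y0:y1,x0:x1];return o
m=roi(g<90,190,138,400,285);c=big(m)
P=w("top",c[:,0],3);r=cv2.minAreaRect(P.astype(np.float32));print("mat",r)
c=big(roi((g>110),205,175,260,228)); P=w("top",c[:,0],33);print("label",cv2.minEnclosingCircle(P.astype(np.float32)),cv2.fitEllipse(P.astype(np.float32)))
c=big(roi((g>110),325,188,378,234)); P=w("top",c[:,0],9);print("gauze",cv2.minAreaRect(P.astype(np.float32)))
H,S,V=cv2.split(hsv)
for (n,b) in dict(cup=(100,240,160,285),timer=(120,160,175,212),tape=(445,245,495,292),bottle=(445,170,485,210)).items():
    x0,y0,x1,y1=b;cv2.imwrite(f"pics/z_{n}.png",cv2.resize(im[y0:y1,x0:x1],None,fx=6,fy=6,interpolation=cv2.INTER_CUBIC))
print(cv2.imwrite("pics/zz.png",np.hstack([cv2.resize(im[a:a+50,b:b+50],(200,200)) for a,b in((240,100),(162,122),(243,446),(168,442))])))
E
```

```text
mat ((552.3951416015625, 24.053115844726562), (357.81768798828125, 248.26637268066406), 88.2418441772461)
label ((556.1990966796875, 143.79591369628906), 36.6702880859375) ((556.0072631835938, 143.90541076660156), (71.1358871459961, 71.5757827758789), 110.61369323730469)
gauze ((548.6707763671875, -95.52625274658203), (78.4399185180664, 62.590553283691406), 88.1037826538086)
True
```

View pics/zz.png

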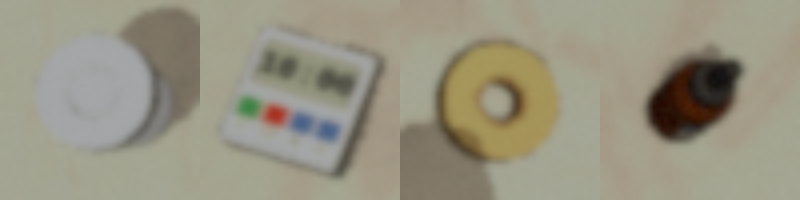

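Run:
```python
from h import *
im=cv2.imread("pics/top0.png")
g=cv2.cvtColor(im,cv2.COLOR_BGR2GRAY);H,S,V=cv2.split(cv2.cvtColor(im,cv2.COLOR_BGR2HSV))
def big(m):
    c,_=cv2.findContours(m.astype(np.uint8),cv2.RETR_EXTERNAL,cv2.CHAIN_APPROX_NONE);return max(c,key=cv2.contourArea)
def roi(m,x0,y0,x1,y1):
    o=np.zeros_like(m);o[y0:y1,x0:x1]=m[y0:y1,x0:x1];return o
print("hsv",[im[r,c].tolist()+[int(S[r,c]),int(V[r,c])] for r,c in((263,118),(262,145),(245,110),(180,165),(198,132),(268,460),(250,450),(197,462),(183,473))])
o=im.copy()
for n,m,z in (("cup",roi((S<28)&(V>145),100,240,150,285),72),("timer",roi((S<28)&(V>150),120,160,175,212),22),("tape",roi((S>75)&(V>140),445,245,495,292),19),("bottle",roi(V<95,445,170,485,210),0)):
    c=big(m);cv2.drawContours(o,[cv2.convexHull(c)],-1,(0,0,255),1);P=w("top",cv2.convexHull(c)[:,0],z).astype(np.float32)
    print(n,cv2.minEnclosingCircle(P),cv2.minAreaRect(P),cv2.fitEllipse(P))
print("captop",w("top",[474,183],106),"base", w("top",[459,198],8))
cv2.imwrite("pics/zz2.png",np.hstack([cv2.resize(o[a:a+50,b:b+50],(200,200),interpolation=0) for a,b in((240,100),(162,122),(243,446),(168,442))]))
```

```text
hsv [[164, 163, 162, 3, 164], [97, 111, 119, 47, 119], [144, 166, 164, 34, 166], [112, 121, 124, 25, 124], [130, 138, 140, 18, 140], [90, 150, 165, 116, 165], [136, 156, 164, 44, 164], [6, 21, 45, 221, 45], [65, 76, 79, 45, 79]]
cup ((424.58966064453125, 342.86456298828125), 29.791231155395508) ((425.07794189453125, 342.4064025878906), (54.144309997558594, 55.862186431884766), 48.11896896362305) ((424.79010009765625, 342.0525817871094), (55.244529724121094, 57.94948959350586), 89.2403793334961)
timer ((583.1442260742188, 320.7642822265625), 40.9170036315918) ((583.9205932617188, 320.45269775390625), (61.58374786376953, 61.644222259521484), 74.51736450195312) ((583.692138671875, 321.1872863769531), (75.69751739501953, 77.97789001464844), 72.87914276123047)
tape ((439.6498718261719, -333.1434020996094), 28.824403762817383) ((439.2747497558594, -333.54302978515625), (55.83902359008789, 54.29924774169922), 1.6975839138031006) ((439.64215087890625, -332.8048400878906), (55.820289611816406, 57.1474494934082), 82.70835876464844)
bottle ((599.2109985351562, -327.39410400390625), 27.626516342163086) ((598.9764404296875, -327.7298583984375), (33.230247497558594, 54.174354553222656), 45.429508209228516) ((598.3016967773438, -326.87335205078125), (33.2978515625, 56.48610305786133), 44.122554779052734)
captop [[ 591.80793049 -315.39230209]] base [[ 582.66595712 -312.54820675]]
```

View pics/zz2.png

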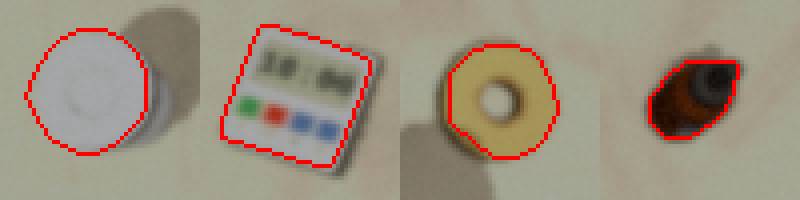

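Run:
```python
from h import *
go(439.6,-333,150,90)
```

```text
t0.15 off [  63.5 -123.  -316.7] rot [17.8  0.   0.1] | pos [ 175.7 -547.1  213.3] jaw -72.2 q6 [-73.  18.  90.   0.  72.  -1.] w 90.8
```

```bash
python3 -m handwheel '{"gripper":[0,0,0,0,0],"offset":[[8,-15,-40],[15,-30,-79],[23,-46,-119],[31,-61,-158],[40,-77,-198]],"rot":[[3.5,0,0],[7,0,0],[10.5,0,0],[14,0,0],[17.8,0,0]]}' 30
python3 - <<'E'
from h import *
go(439.6,-333,150,90)
E
```

```text
time_s: 0.57
ee_pos: [335.9, -417.1, 175.2]
ee_rot: [128.5, 90.0, -51.7]
force: [-0.1, -0.4, -0.4]
gripper_width: 91.7
t0.57 off [  25.2  -84.5 -103.4] rot [-0.2 -0.  -0. ] | pos [ 335.9 -417.1  175.2] jaw -90.2 q6 [-52.  16.  98.   0.  65.  38.] w 91.7
```

```bash
python3 -m handwheel '{"gripper":[0,0,0,0,0],"offset":[[8,-25,-31],[16,-50,-62],[25,-84,-103],[25,-84,-103],[25,-84,-103]],"rot":[[0,0,0],[0,0,0],[0,0,0],[0,0,0],[0,0,0]]}'
python3 - <<'E'
from h import *
go(439.6,-333,150,90)
im,s=shoot("wrist","w1")
print(px("wrist",[[439.6,-333,19],[439.6,-333,0]],s))
E
```

```text
time_s: 0.98
ee_pos: [439.6, -332.2, 149.6]
ee_rot: [-54.5, 89.9, 125.8]
force: [0.2, 0.1, -1.0]
gripper_width: 90.9
t0.98 off [-0.4  0.8 -0. ] rot [0.3 0.1 0.1] | pos [ 439.6 -332.2  149.6] jaw -89.7 q6 [-38.  19.  98.   0.  63.  51.] w 90.9
[[326.11369566 221.14678028]
 [326.04017059 215.19206285]]
```

View pics/w1.png

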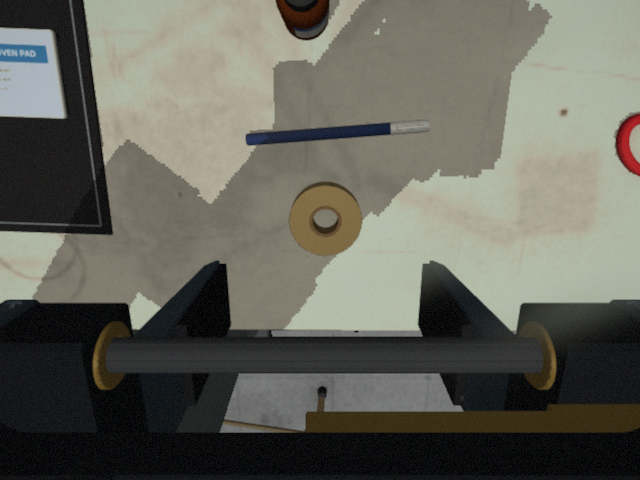

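Run:
```python
from h import *
im=cv2.imread("pics/w1.png");H,S,V=cv2.split(cv2.cvtColor(im,cv2.COLOR_BGR2HSV))
m=np.zeros((480,640),np.uint8);m[170:265,280:375]=(S>85)[170:265,280:375]
c=max(cv2.findContours(m,0,1)[0],key=cv2.contourArea);s=state()
P=w("wrist",c[:,0],19,s).astype(np.float32);print(cv2.minEnclosingCircle(P),cv2.fitEllipse(P),cv2.boundingRect(c))
```

```text
((439.7035827636719, -334.0155029296875), 30.105138778686523) ((439.49298095703125, -333.66680908203125), (56.396636962890625, 59.5792236328125), 88.7828369140625) (289, 182, 73, 73)
```

```bash
python3 -m handwheel '{"gripper":[0,0,0,0,0],"offset":[[40,0,0],[80,0,0],[115,0.5,0],[138,1,0],[146,1,0]],"rot":[[0,0,0],[0,0,0],[0,0,0],[0,0,0],[0,0,0]]}'; python3 -m handwheel '{"gripper":[0.3,0.6,1,1,1],"offset":[[0,0,0],[0,0,0],[0,0,0],[0,0,0],[0,0,0]],"rot":[[0,0,0],[0,0,0],[0,0,0],[0,0,0],[0,0,0]]}' 20;python3 -m handwheel '{"gripper":[1,1,1],"offset":[[0,0,0],[0,0,0],[0,0,0]],"rot":[[0,0,0],[0,0,0],[0,0,0]]}' 20
python3 - <<'E'
from h import *
go(439.6,-333,4,90)
E
```

```text
time_s: 1.45
ee_pos: [434.5, -335.3, 1.3]
ee_rot: [-33.5, 89.6, 146.4]
force: [-0.2, 0.1, -0.3]
gripper_width: 91.5
time_s: 1.87
ee_pos: [438.6, -336.2, 6.2]
ee_rot: [141.0, 89.8, -39.0]
force: [0.0, 1.1, -0.0]
gripper_width: 60.7
time_s: 2.12
ee_pos: [438.5, -335.9, 5.8]
ee_rot: [137.8, 89.9, -42.2]
force: [-1.4, -0.3, 7.2]
gripper_width: 56.6
t2.12 off [ 1.8 -2.9 -1.1] rot [ 0.  -0.1 -0.1] | pos [ 438.5 -335.9    5.8] jaw -90.0 q6 [-39.  28. 108.  -0.  44.  51.] w 56.6
```

```bash
python3 -m handwheel '{"gripper":[1,1,1,1,1],"offset":[[-15,0,0],[-40,0,0],[-70,0,0],[-90,0,0],[-90,0,0]],"rot":[[0,0,0],[0,0,0],[0,0,0],[0,0,0],[0,0,0]]}'
python3 - <<'E'
from h import *
go(556.1-1,143.9,100,88.2)
im,s=shoot("wrist","w2")
E
```

```text
time_s: 2.53
ee_pos: [440.4, -337.4, 99.1]
ee_rot: [140.8, 89.5, -39.2]
force: [0.5, 0.1, -0.5]
gripper_width: 56.3
t2.53 off [  -2.9 -481.2 -114.9] rot [ 1.8 -0.4 -0.3] | pos [ 440.4 -337.4   99.1] jaw -90.0 q6 [-39.  22. 102.  -0.  55.  51.] w 56.3
```

View pics/w2.png

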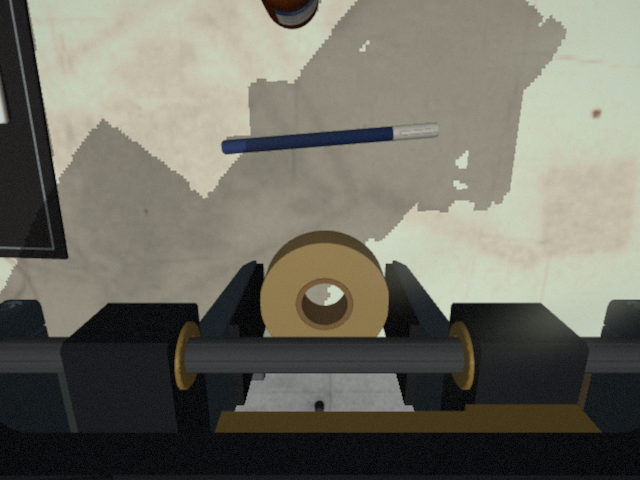

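```bash
python3 - <<'E'
from h import *
for i in range(1):
    s=state();print(w("wrist",[[324.5,303],[325,298]],s['ee_pos'][2]+14,s)-s['ee_pos'][:2], s['ee_pos'])
E
python3 -m handwheel '{"gripper":[1,1,1,1,1],"offset":[[0,-25,-6],[0,-65,-16],[0,-105,-26],[0,-146,-36],[0,-187,-46]],"rot":[[0,0,0],[0,0,0],[0,0,0],[1,0,0],[1.8,0,0]]}'
python3 - <<'E'
from h import *
go(556.1-1,143.9,100,88.2)
E
```

```text
[[1.97340786 0.41091342]
 [4.40485738 0.19459252]] [ 439.16620977 -336.46573777   96.83556195]
time_s: 3.0
ee_pos: [482.5, -147.5, 93.0]
ee_rot: [-14.9, 89.8, 163.2]
force: [0.6, -0.6, 0.4]
gripper_width: 56.5
t3.00 off [  -6.9 -293.7  -62.9] rot [-0.1  0.2  0. ] | pos [ 482.5 -147.5   93. ] jaw -91.9 q6 [-18.  19. 109.  -0.  53.  74.] w 56.5
```

```bash
python3 -m handwheel '{"gripper":[1,1,1,1,1],"offset":[[-2,-36,-7],[-4,-75,-15],[-5,-114,-23],[-6,-153,-31],[-7,-190,-39]],"rot":[[0,0,0],[0,0,0],[0,0,0],[0,0,0],[0,0,0]]}'
python3 -m handwheel '{"gripper":[1,1,1,1,1],"offset":[[0,-39,-9],[0,-75,-17],[0,-97,-22],[0,-104,-24],[0,-104,-24]],"rot":[[0,0,0],[0,0,0],[0,0,0],[0,0,0],[0,0,0]]}'
python3 - <<'E'
from h import *
go(554.4,143.9,100,88.2)
im,s=shoot("wrist","w3")
go(554.4,143.9,100,88.2)
E
```

```text
time_s: 3.42
ee_pos: [527.4, 41.3, 100.1]
ee_rot: [6.6, 89.8, -175.2]
force: [1.7, -0.2, -0.2]
gripper_width: 56.1
time_s: 3.83
ee_pos: [555.2, 143.7, 99.9]
ee_rot: [18.7, 89.9, -162.9]
force: [-0.9, 0.6, -0.7]
gripper_width: 56.8
t3.83 off [-0.1 -0.2  0.8] rot [ 0.2  0.1 -0. ] | pos [555.2 143.7  99.9] jaw -91.6 q6 [ 13.  24.  99.  -0.  57. 105.] w 56.8
t3.88 off [ 0.1 -1.6  0.4] rot [ 0.1  0.2 -0.1] | pos [554.8 142.3 100.1] jaw -91.7 q6 [ 13.  24.  99.  -0.  57. 105.] w 57.1
```

View pics/w3.png

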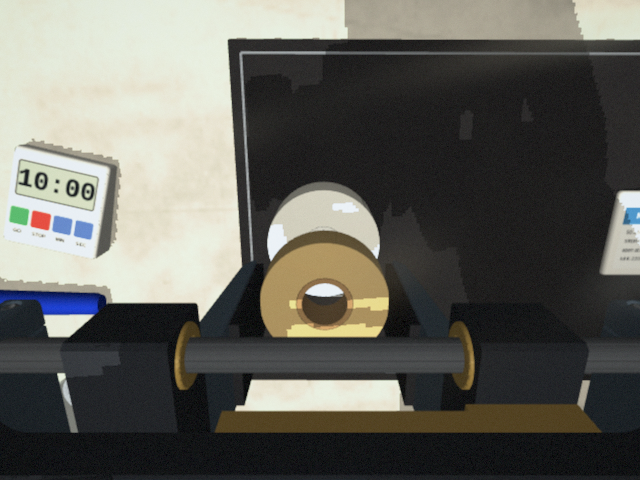

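```bash
python3 - <<'E'
from h import *
s=state();print(px("wrist",[[556.1,143.9,33],[556.1,143.9,3]],s)); a=np.linspace(0,6.28,60);q=px("wrist",np.c_[556.1+36*np.cos(a),143.9+36*np.sin(a),a*0+33],s);print(q.min(0),q.max(0))
E
python3 -m handwheel '{"gripper":[1,1,1,1,1],"offset":[[15,0,0],[33,-0.5,0],[45,-0.5,0],[53,-0.5,0],[56,-0.5,0]],"rot":[[0,0,0],[0,0,0],[0,0,0],[0,0,0],[0,0,0]]}'
python3 - <<'E'
from h import *
go(554.4,143.9,39,88.2)
E
```

```text
[[322.17718588 245.19875558]
 [322.32089087 231.56618833]]
[265.91920787 189.68543414] [378.36661911 296.21897079]
time_s: 4.3
ee_pos: [554.4, 141.0, 43.9]
ee_rot: [21.9, 89.8, -160.0]
force: [-0.5, 0.3, -0.6]
gripper_width: 56.9
t4.30 off [ 4.9 -2.9  0. ] rot [-0.1  0.2 -0.1] | pos [554.4 141.   43.9] jaw -91.9 q6 [ 13.  27. 103.  -0.  50. 105.] w 56.9
```

```bash
python3 -m handwheel '{"gripper":[1,1,1],"offset":[[1,-0.7,0],[2,-0.7,0],[2,-0.7,0]],"rot":[[0,0,0],[0,0,0],[0,0,0]]}'
python3 - <<'E'
from h import *
go(554.4,143.9,39,88.2)
im,s=shoot("wrist","w4")
go(554.4,143.9,39,88.2)
E
```

```text
time_s: 4.55
ee_pos: [556.2, 143.3, 44.1]
ee_rot: [-172.8, 89.9, 5.4]
force: [0.8, -0.6, -0.1]
gripper_width: 56.3
t4.55 off [ 5.1 -0.5  1.9] rot [-0.  -0.1  0. ] | pos [556.2 143.3  44.1] jaw -91.8 q6 [ 13.  27. 103.  -0.  50. 105.] w 56.3
t4.60 off [ 5.2 -0.4  1.9] rot [-0.  -0.1  0. ] | pos [556.3 143.4  44.2] jaw -91.8 q6 [ 13.  27. 103.  -0.  50. 105.] w 56.6
```

View pics/w4.png

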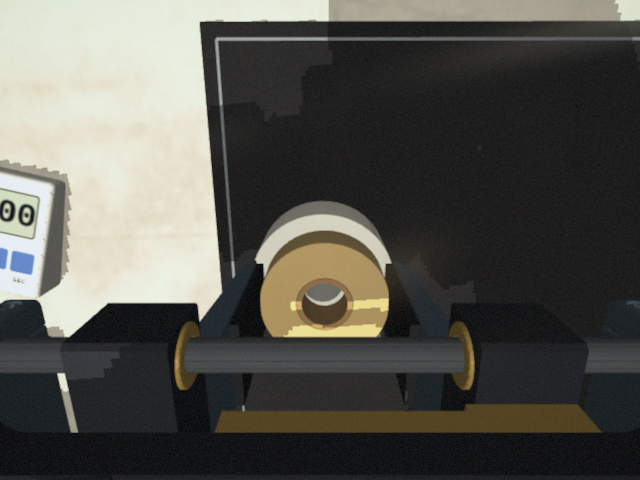

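Run:
```python
from h import *
s=state();z=s['ee_pos'][2]
print(w("wrist",[[323,213.5],[257,262],[390,262]],33,s)); print(w("wrist",[[325,243],[261,298],[389,298]],z+13.5,s))
```

```text
[[592.74856449 143.38762024]
 [568.94816288 176.93842887]
 [566.94605566 110.89856596]]
[[586.05270059 142.67521463]
 [561.30830617 171.72283367]
 [559.59692219 115.15938614]]
```

```bash
python3 -m handwheel '{"gripper":[1,1,1,1],"offset":[[2,-0.5,0],[4,-0.5,0],[4.5,-0.5,0],[4.5,-0.5,0]],"rot":[[0,0,0],[0,0,0],[0,0,0],[0,0,0]]}'
python3 -c "
from h import *
go(554.4,143.9,39,88.2);print(state()['force'])"
```

```text
time_s: 4.93
ee_pos: [555.8, 144.1, 39.0]
ee_rot: [85.5, 90.0, -96.3]
force: [0.3, -0.2, -1.5]
gripper_width: 56.5
t4.93 off [-0.   0.3  1.4] rot [ 0.  0. -0.] | pos [555.8 144.1  39. ] jaw -91.8 q6 [ 13.  28. 103.  -0.  49. 105.] w 56.5
[ 0.33077284 -0.19391751 -1.52975653]
```

```bash
python3 -m handwheel '{"gripper":[1,1],"offset":[[1,0,0],[1,0,0]],"rot":[[0,0,0],[0,0,0]]}'
python3 -m handwheel '{"gripper":[1,1],"offset":[[1,0,0],[1,0,0]],"rot":[[0,0,0],[0,0,0]]}'
```

```text
time_s: 5.1
ee_pos: [555.8, 144.1, 38.9]
ee_rot: [176.3, 90.0, -5.5]
force: [-2.2, 0.5, 4.6]
gripper_width: 56.3
time_s: 5.27
ee_pos: [555.8, 144.2, 38.8]
ee_rot: [-176.7, 90.0, 1.5]
force: [-3.7, -0.8, 12.6]
gripper_width: 56.7
```

```bash
python3 -m handwheel '{"gripper":[1,0.3,0.25,0.2,0.15],"offset":[[-1,0,0],[-1,0,0],[-1,0,0],[-1,0,0],[-1,0,0]],"rot":[[0,0,0],[0,0,0],[0,0,0],[0,0,0],[0,0,0]]}'
python3 -m handwheel '{"gripper":[0.1,0.1,0.1,0.1,0],"offset":[[-10,0,0],[-30,0,0],[-70,0,0],[-110,0,0],[-140,0,0]],"rot":[[0,0,0],[0,0,0],[0,0,0],[0,0,0],[0,0,0]]}'
python3 - <<'E'
from h import *
im,s=shoot("wrist","w5")
im2,_=shoot("top","t5")
go(425,342.3,130,90)
E
```

```text
time_s: 5.68
ee_pos: [555.7, 144.0, 37.7]
ee_rot: [27.4, 90.0, -154.4]
force: [-0.1, 0.1, -0.0]
gripper_width: 76.3
time_s: 6.1
ee_pos: [556.6, 144.2, 181.8]
ee_rot: [-166.5, 89.8, 11.7]
force: [-0.5, 0.6, 0.6]
gripper_width: 86.3
t6.20 off [  53.7 -192.9  141.2] rot [-1.8 -0.7  0.2] | pos [559.4 144.9 184.9] jaw -91.8 q6 [ 13.  19.  93.  -0.  67. 105.] w 90.8
```

View pics/w5.png

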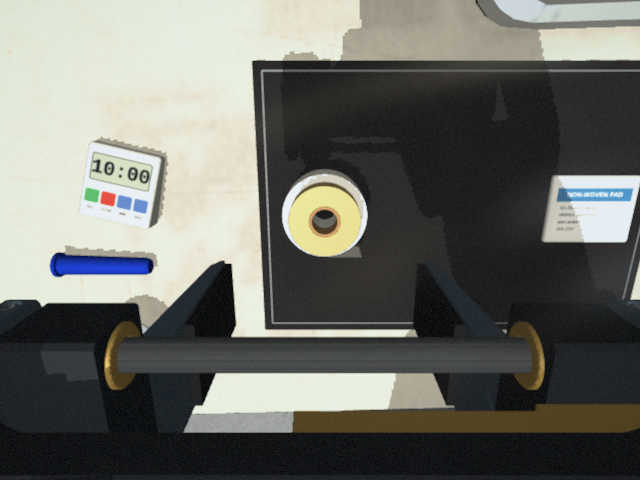

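```bash
python3 -m handwheel '{"gripper":[0,0,0,0,0],"offset":[[5,-30,22],[12,-60,44],[20,-90,66],[26,-120,88],[32,-150,110]],"rot":[[0,0,0],[-1,0,0],[-1.8,0,0],[-1.8,0,0],[-1.8,0,0]]}'
python3 -m handwheel '{"gripper":[0,0,0,0,0],"offset":[[4,-22,16],[10,-43,31],[15,-43,31],[20,-43,31],[20,-43,31]],"rot":[[0,0,0],[0,0,0],[0,0,0],[0,0,0],[0,0,0]]}'
python3 - <<'E'
from h import *
im,s=shoot("wrist","w6")
go(425,342.3,130,90)
E
```

```text
time_s: 6.62
ee_pos: [449.0, 298.2, 145.4]
ee_rot: [35.7, 89.9, -144.4]
force: [1.0, 0.5, -0.6]
gripper_width: 91.1
time_s: 7.03
ee_pos: [419.0, 339.5, 124.7]
ee_rot: [50.1, 89.8, -129.9]
force: [-0.2, -0.5, 0.3]
gripper_width: 91.4
t7.08 off [-4.7 -2.9 -5.4] rot [-0.   0.1 -0.1] | pos [419.6 339.4 125.3] jaw -90.0 q6 [ 38.  19. 102.  -0.  59. 128.] w 91.0
```

View pics/w6.png

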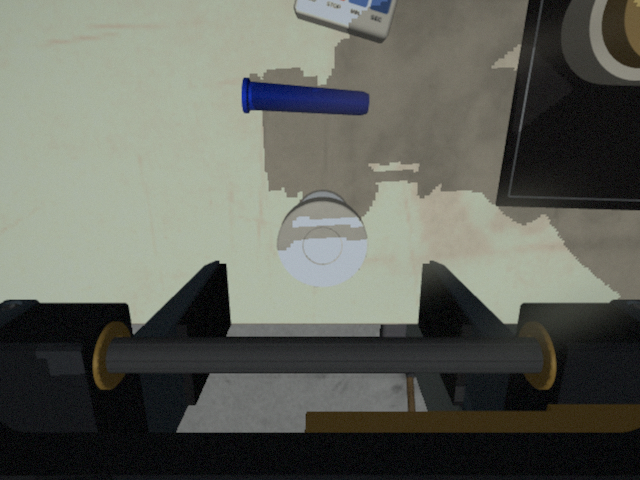

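View pics/t5.png

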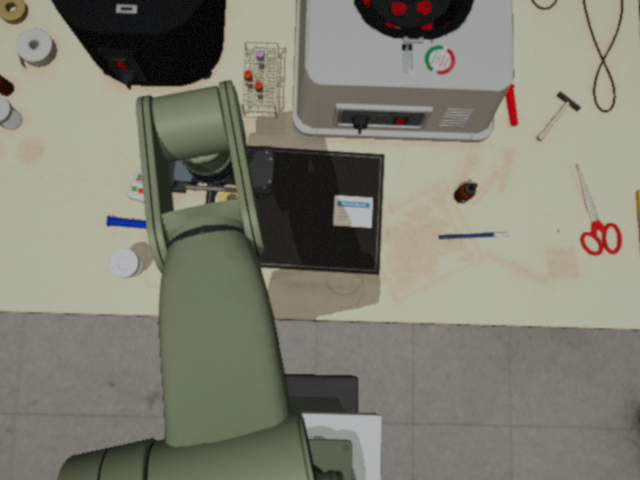

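Run:
```python
from h import *
s=state();print(w("wrist",[[322.5,243],[322,246],[277,243],[368,243],[322,199],[322,287]],72,s)); go(425,342,125,90)
```

```text
[[427.10211838 340.84762749]
 [425.19251988 341.15084867]
 [427.09956248 368.25318688]
 [427.10467494 313.4349499 ]
 [454.10751503 341.12022353]
 [398.15861007 341.17948147]]
t7.08 off [ 0.3 -2.6 -5.4] rot [-0.   0.1 -0.1] | pos [419.6 339.4 125.3] jaw -90.0 q6 [ 38.  19. 102.  -0.  59. 128.] w 91.0
```

```bash
python3 -m handwheel '{"gripper":[0,0,0,0,0],"offset":[[0,-2,-6],[20,-2,-6],[45,-2,-6],[67,-2,-6],[77,-2,-6]],"rot":[[0,0,0],[0,0,0],[0,0,0],[0,0,0],[0,0,0]]}'
python3 -m handwheel '{"gripper":[0.1,0.2,0.3,0.5,1],"offset":[[0,0,0],[0,0,0],[0,0,0],[0,0,0],[0,0,0]],"rot":[[0,0,0],[0,0,0],[0,0,0],[0,0,0],[0,0,0]]}' 15
python3 -m handwheel '{"gripper":[1,1,1],"offset":[[0,0,0],[0,0,0],[0,0,0]],"rot":[[0,0,0],[0,0,0],[0,0,0]]}'
```

```text
time_s: 7.5
ee_pos: [425.6, 340.8, 46.9]
ee_rot: [41.7, 89.8, -138.4]
force: [-0.3, -0.3, 0.4]
gripper_width: 91.2
time_s: 7.92
ee_pos: [426.3, 342.9, 50.2]
ee_rot: [-144.5, 89.9, 35.5]
force: [0.2, 0.1, 0.4]
gripper_width: 60.7
time_s: 8.17
ee_pos: [426.0, 342.8, 49.8]
ee_rot: [-144.0, 89.9, 36.0]
force: [0.0, 0.4, 4.0]
gripper_width: 52.6
```

```bash
python3 -m handwheel '{"gripper":[1,1,1,1,1],"offset":[[-10,0,0],[-30,0,0],[-60,0,0],[-85,0,0],[-95,0,0]],"rot":[[0,0,0],[0,0,0],[0,0,0],[0,0,0],[0,0,0]]}'
python3 - <<'E'
from h import *
im,s=shoot("wrist","w7")
go(552.4,24.1,145,88.2)
E
```

```text
time_s: 8.58
ee_pos: [427.0, 343.5, 147.9]
ee_rot: [-143.8, 89.6, 36.2]
force: [0.4, -0.1, -1.6]
gripper_width: 53.0
t8.63 off [   2.6  319.7 -125. ] rot [ 1.8 -0.3  0.3] | pos [427.3 343.8 148.3] jaw -90.0 q6 [ 38.  19.  99.  -0.  62. 128.] w 52.8
```

View pics/w7.png

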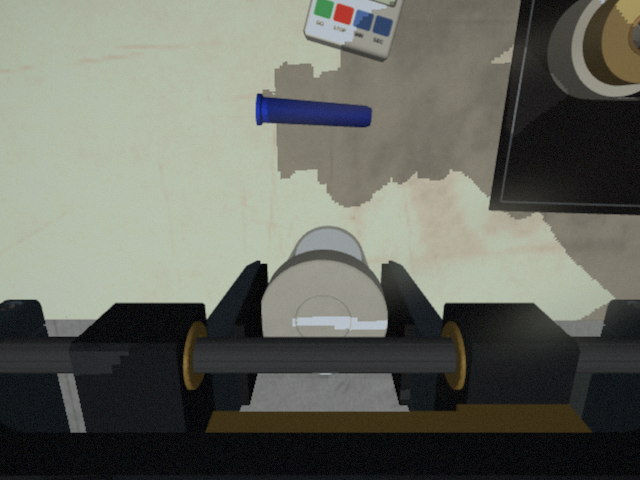

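```bash
python3 - <<'E'
from h import *
s=state();print(w("wrist",[[323,318],[325,262],[325,318]],s['ee_pos'][2]+23,s)-s['ee_pos'][:2])
E
python3 -m handwheel '{"gripper":[1,1,1,1,1],"offset":[[0,20,-8],[0,55,-22],[0,93,-36],[0,131,-51],[0,170,-66]],"rot":[[0,0,0],[0.5,0,0],[1,0,0],[1.5,0,0],[1.8,0,0]]}'
python3 -c "
from h import *
go(552.4,24.1,145,88.2)"
```

```text
[[-0.50491223  0.89683746]
 [24.73844913  0.09992894]
 [-0.5016354   0.05214484]]
time_s: 9.05
ee_pos: [490.9, 170.8, 142.7]
ee_rot: [21.1, 89.9, -160.6]
force: [0.6, -1.1, 0.7]
gripper_width: 53.1
t9.05 off [ -2.3 144.8 -66. ] rot [ 0.1  0.1 -0.1] | pos [490.9 170.8 142.7] jaw -91.7 q6 [ 18.  17. 103.  -0.  60. 110.] w 53.1
```

```bash
python3 -m handwheel '{"gripper":[1,1,1,1,1],"offset":[[0,36,-17],[0,74,-34],[0,110,-51],[0,135,-62],[0,145,-67]],"rot":[[0,0,0],[0,0,0],[0,0,0],[0,0,0],[0,0,0]]}'
python3 -m handwheel '{"gripper":[1,1,1,1],"offset":[[15,0,0],[40,0,0],[65,0,0],[75,0,0]],"rot":[[0,0,0],[0,0,0],[0,0,0],[0,0,0]]}'
python3 - <<'E'
from h import *
im,s=shoot("wrist","w8")
go(553.4,24.1,52,88.2)
E
```

```text
time_s: 9.47
ee_pos: [554.3, 21.9, 142.6]
ee_rot: [36.9, 89.9, -145.1]
force: [-0.1, -0.1, -0.1]
gripper_width: 53.1
time_s: 9.8
ee_pos: [550.7, 26.0, 65.2]
ee_rot: [1.2, 89.6, 179.4]
force: [-0.3, -0.7, -0.8]
gripper_width: 53.0
t9.85 off [12.5  1.8 -3.2] rot [ 0.   0.5 -0. ] | pos [550.4  26.   64.6] jaw -91.8 q6 [  2.  24. 104.   0.  52.  93.] w 53.3
```

View pics/w8.png

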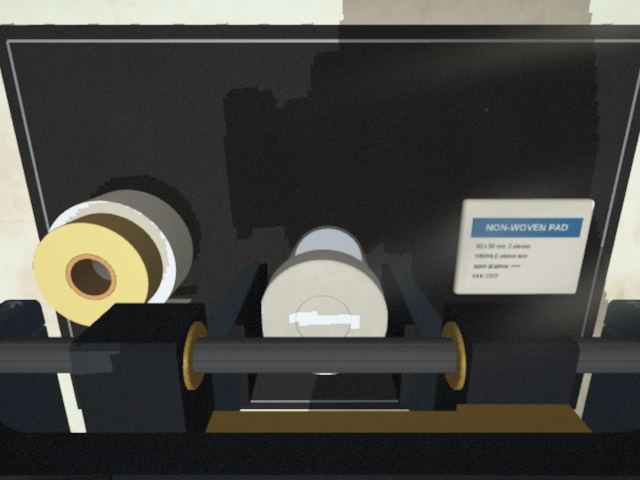

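```bash
python3 - <<'E'
from h import *
s=state();th=np.radians(-1.76)
def M(x,y,z): return [552.4+x*np.cos(th)-y*np.sin(th),24.1+x*np.sin(th)+y*np.cos(th),z]
print(px("wrist",[M(125,180,3),M(125,0,3),M(125,-150,3),M(0,-120,9),M(31,-81,9),M(31,-159,9)],s), s['ee_pos'])
go(553.4,24.1,52,88.2)
E
python3 -m handwheel '{"gripper":[1,1],"offset":[[6,1.8,-2],[6,1.8,-2]],"rot":[[0,0,0],[0,0,0]]}'
python3 -c "
from h import *
go(553.4,24.1,52,88.2)"
```

```text
[[-10.71886921  23.52623501]
 [328.78724494  23.84201228]
 [611.60479216  24.10506307]
 [524.18640113 249.67424836]
 [465.98425604 200.00078153]
 [598.65708258 200.11035417]] [550.35878705  26.02479233  64.5566812 ]
t9.85 off [12.5  1.8 -3.2] rot [ 0.   0.5 -0. ] | pos [550.4  26.   64.6] jaw -91.8 q6 [  2.  24. 104.   0.  52.  93.] w 53.3
time_s: 10.02
ee_pos: [556.2, 23.9, 62.7]
ee_rot: [51.4, 90.0, -130.4]
force: [0.1, -0.6, -1.0]
gripper_width: 52.8
t10.02 off [10.7 -0.1  2.8] rot [ 0.  0. -0.] | pos [556.2  23.9  62.7] jaw -91.8 q6 [  1.  25. 104.  -0.  51.  93.] w 52.8
```

```bash
cat >> h.py <<'E'
th=np.radians(-1.76)
def M(x,y,z): return [552.4+x*np.cos(th)-y*np.sin(th),24.1+x*np.sin(th)+y*np.cos(th),z]
E
python3 - <<'E'
from h import *
im,s=shoot("wrist","w9")
print(px("wrist",[M(125,0,3),M(31,-81,9),M(31,-159,9)],s).round(1), s['ee_pos'])
cv2.imwrite("pics/w9c.png",cv2.resize(im[10:330,420:640],None,fx=2,fy=1.8))
E
```

```text
[[325.1  37. ]
 [462.4 211.2]
 [594.9 211.4]] [556.20278497  23.86806239  62.72548503]
```

View pics/w9.png

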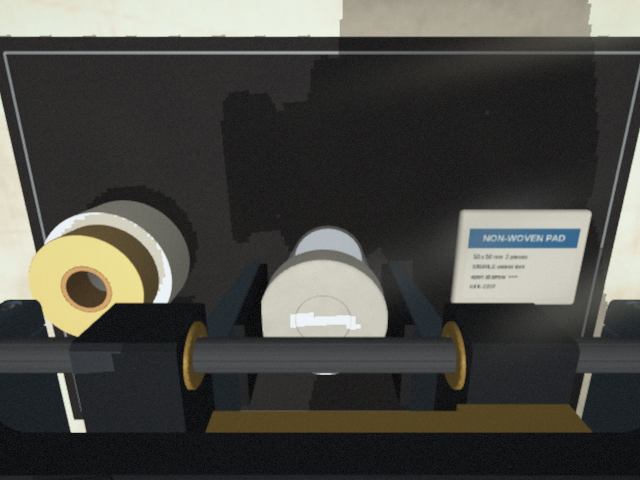

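```bash
python3 -m handwheel '{"gripper":[1,1,1,1,1],"offset":[[0,-0.3,2.5],[4,-0.5,2.5],[8,-0.5,2.5],[8,-0.5,2.5],[8,-0.5,2.5]],"rot":[[0,0,0],[0,0,0],[0,0,0],[0,0,0],[0,0,0]]}'
python3 - <<'E'
from h import *
im,s=shoot("wrist","w10")
print(px("wrist",[M(125,0,3),M(31,-81,9),M(31,-159,9)],s).round(1), s['ee_pos'])
print(w("wrist",[[325,318],[325,261],[262,318],[388,318]],s['ee_pos'][2]+22,s))
go(553.4,24.1,52.8,88.2)
E
```

```text
time_s: 10.48
ee_pos: [553.3, 24.2, 54.9]
ee_rot: [24.4, 90.0, -157.4]
force: [-0.0, 0.8, -0.3]
gripper_width: 52.9
[[325.5  27.8]
 [468.  209.4]
 [605.4 209.4]] [553.25254122  24.21856177  54.94190695]
[[552.31904661  24.38565172]
 [578.21553636  23.6194258 ]
 [553.12731001  51.16232856]
 [551.51085276  -2.38872111]]
t10.53 off [2.3 0.1 0. ] rot [ 0. -0. -0.] | pos [553.4  24.2  55.1] jaw -91.8 q6 [  1.  25. 105.  -0.  50.  93.] w 53.3
```

View pics/w10.png

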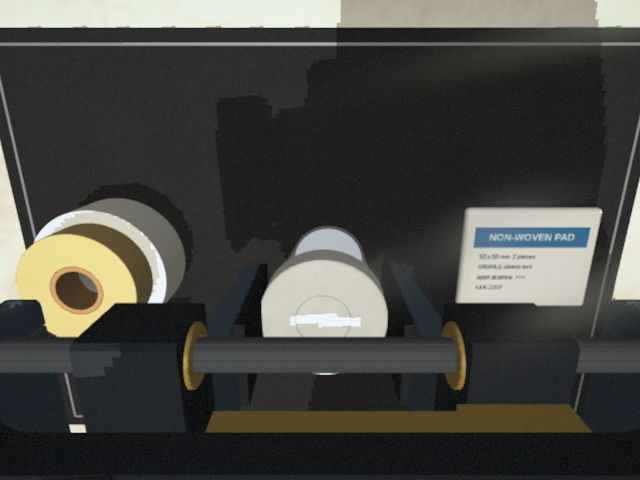

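```bash
python3 -m handwheel '{"gripper":[1,1,1],"offset":[[1,0,-0.3],[2,0,-0.3],[2,0,-0.3]],"rot":[[0,0,0],[0,0,0],[0,0,0]]}'
python3 -m handwheel '{"gripper":[1,1],"offset":[[1,0,0],[1,0,0]],"rot":[[0,0,0],[0,0,0]]}'
```

```text
time_s: 10.78
ee_pos: [553.8, 24.2, 52.9]
ee_rot: [92.4, 90.0, -89.4]
force: [-0.3, -0.0, -0.7]
gripper_width: 52.7
time_s: 10.95
ee_pos: [554.3, 24.2, 52.8]
ee_rot: [176.8, 89.9, -5.0]
force: [-1.1, 0.5, 4.1]
gripper_width: 52.8
```

```bash
python3 -m handwheel '{"gripper":[1,0.33,0.28,0.2,0.1],"offset":[[-0.6,0,0],[-0.6,0,0],[-0.6,0,0],[-0.6,0,0],[-0.6,0,0]],"rot":[[0,0,0],[0,0,0],[0,0,0],[0,0,0],[0,0,0]]}'
python3 -m handwheel '{"gripper":[0,0,0,0,0],"offset":[[-5,0,0],[-30,0,0],[-70,0,0],[-110,0,0],[-140,0,0]],"rot":[[0,0,0],[0,0,0],[0,0,0],[0,0,0],[0,0,0]]}'
python3 - <<'E'
from h import *
im,s=shoot("wrist","w11")
go(552.4,24.1,190,88.2)
E
```

```text
time_s: 11.37
ee_pos: [553.6, 24.2, 52.4]
ee_rot: [15.3, 90.0, -166.4]
force: [0.1, 0.5, 0.5]
gripper_width: 76.4
time_s: 11.78
ee_pos: [554.5, 24.2, 196.1]
ee_rot: [-178.3, 89.8, -0.1]
force: [0.7, 0.4, -1.1]
gripper_width: 91.2
t11.83 off [11.9  0.4  5.5] rot [ 0.  -0.8  0. ] | pos [557.8  24.4 202. ] jaw -91.8 q6 [ 1. 17. 94. -0. 69. 93.] w 91.3
```

View pics/w11.png

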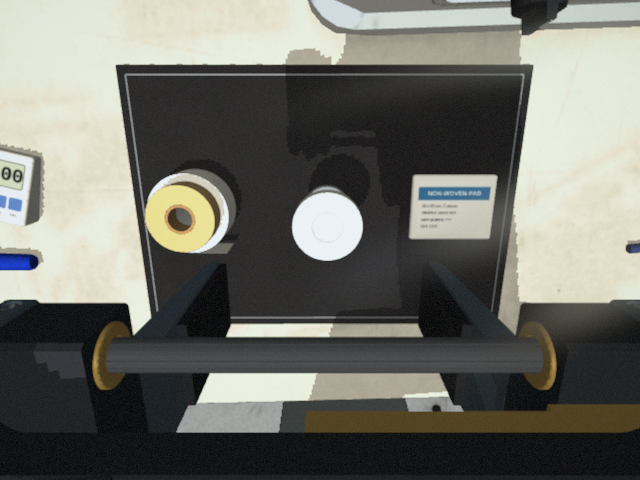

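Run:
```python
from h import *
print("base front",w("top",[[300,134],[400,139],[490,140]],0), "lip 20",w("top",[[300,134],[400,139],[490,140]],20))
for z in (150,180,200,230,260): print(z,w("top",[[310,82],[400,88],[500,95]],z).round(0).tolist(), w("scene",[[230,150],[215,118],[325,72]],z).round(0).tolist())
b=cv2.imread("pics/top0.png")[0:150,280:520];cv2.imwrite("pics/c1.png",cv2.resize(b,None,fx=3,fy=3))
b=cv2.imread("pics/scene0.png")[20:230,90:350];cv2.imwrite("pics/c2.png",cv2.resize(b,None,fx=2.8,fy=2.8))
```

```text
base front [[ 708.4048167    15.71939297]
 [ 705.16529099 -192.13842308]
 [ 709.76911485 -380.45027539]] lip 20 [[ 702.19598895   15.67041351]
 [ 699.00857822 -188.84354737]
 [ 703.53833933 -374.12598479]]
150 [[762.0, -0.0], [756.0, -167.0], [750.0, -353.0]] [[766.0, -35.0], [874.0, -120.0], [772.0, -427.0]]
180 [[750.0, 0.0], [745.0, -162.0], [738.0, -343.0]] [[734.0, -2.0], [837.0, -82.0], [740.0, -375.0]]
200 [[742.0, 1.0], [737.0, -158.0], [730.0, -336.0]] [[713.0, 21.0], [813.0, -57.0], [719.0, -340.0]]
230 [[730.0, 1.0], [725.0, -154.0], [719.0, -326.0]] [[682.0, 54.0], [776.0, -19.0], [687.0, -288.0]]
260 [[717.0, 1.0], [713.0, -149.0], [707.0, -316.0]] [[650.0, 88.0], [739.0, 18.0], [656.0, -236.0]]
```

View pics/c1.png

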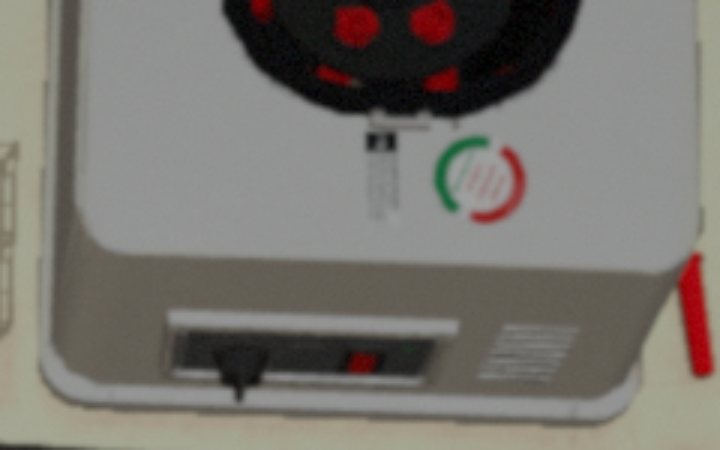

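View pics/c2.png

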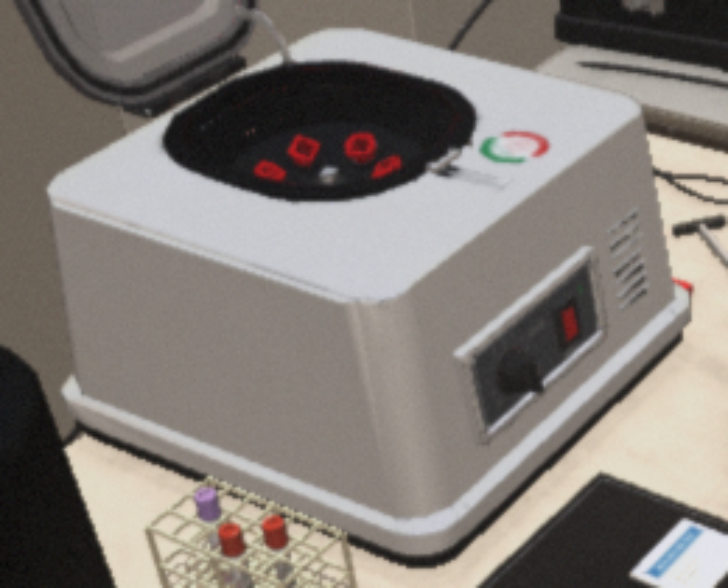

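```bash
for i in 1 2 3 4 5; do python3 -m handwheel '{"gripper":[0,0,0,0,0],"offset":[[0,0,0],[0,0,0],[0,0,0],[0,0,0],[0,0,0]],"rot":[[-7,0,0],[-14,0,0],[-21,0,0],[-28,0,0],[-35,0,0]]}' | grep -E "time|pos|force"; done
python3 - <<'E'
from h import *
go(590,-314,190,88.2)
im,s=shoot("wrist","w12")
E
```

```text
time_s: 12.25
ee_pos: [553.6, 24.2, 192.7]
force: [0.3, 0.1, -0.1]
time_s: 12.67
ee_pos: [553.6, 24.2, 192.6]
force: [0.4, -0.3, 0.4]
time_s: 13.08
ee_pos: [553.6, 24.2, 192.6]
force: [0.2, 0.2, 0.9]
time_s: 13.5
ee_pos: [553.6, 24.2, 192.6]
force: [1.0, 0.3, 0.6]
time_s: 13.92
ee_pos: [553.6, 24.2, 192.6]
force: [0.4, 0.5, 0.4]
t13.92 off [   2.7 -332.    74.2] rot [-4.6 -0.   0. ] | pos [553.6  24.2 192.6] jaw 83.6 q6 [  1.  17.  94.  -0.  68. -82.] w 91.2
```

View pics/w12.png

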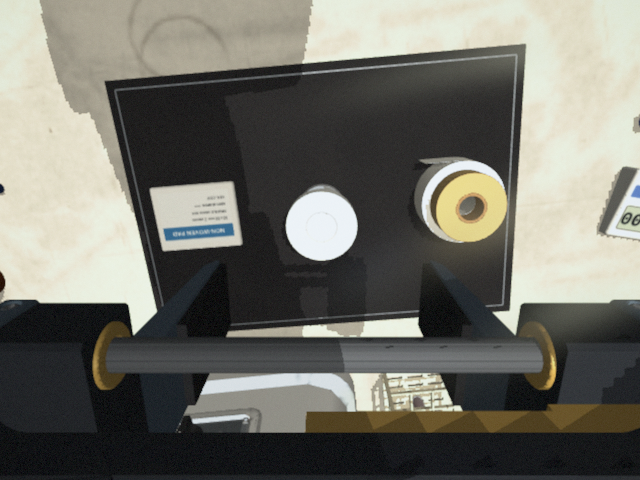

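```bash
python3 -m handwheel '{"gripper":[0,0,0,0,0],"offset":[[0,-36,8],[0,-75,16],[0,-114,25],[0,-153,34],[0,-190,42]],"rot":[[-1,0,0],[-2,0,0],[-3,0,0],[-4,0,0],[-4.6,0,0]]}'
python3 -c "
from h import *
go(590,-314,190,88.2)"
```

```text
time_s: 14.38
ee_pos: [572.9, -171.4, 192.8]
ee_rot: [-36.3, 90.0, -38.6]
force: [0.4, 0.6, 0.9]
gripper_width: 91.1
t14.38 off [   2.8 -141.8   22.8] rot [-0.5  0.   0. ] | pos [ 572.9 -171.4  192.8] jaw 87.7 q6 [ -18.   21.   88.   -0.   70. -105.] w 91.1
```

```bash
python3 -m handwheel '{"gripper":[0,0,0,0,0],"offset":[[0,-38,6],[0,-76,12],[0,-114,18],[0,-134,21],[0,-134,21]],"rot":[[0,0,0],[0,0,0],[0,0,0],[0,0,0],[0,0,0]]}'
python3 -m handwheel '{"gripper":[0],"offset":[[0,0,0]],"rot":[[0,0,0]]}'
python3 - <<'E'
from h import *
go(590,-314,190,88.2)
im,s=shoot("wrist","w13")
E
```

```text
time_s: 14.8
ee_pos: [588.7, -308.9, 191.9]
ee_rot: [-84.2, 89.9, -86.7]
force: [-0.4, 0.2, -0.8]
gripper_width: 91.4
time_s: 14.88
ee_pos: [588.4, -304.9, 192.0]
ee_rot: [129.5, 89.9, 127.1]
force: [-1.4, 0.9, 0.1]
gripper_width: 91.2
t14.88 off [ 2. -9.  2.] rot [-0.6 -0.  -0.1] | pos [ 588.4 -304.9  192. ] jaw 87.6 q6 [ -28.   27.   79.    0.   74. -116.] w 91.2
```

View pics/w13.png

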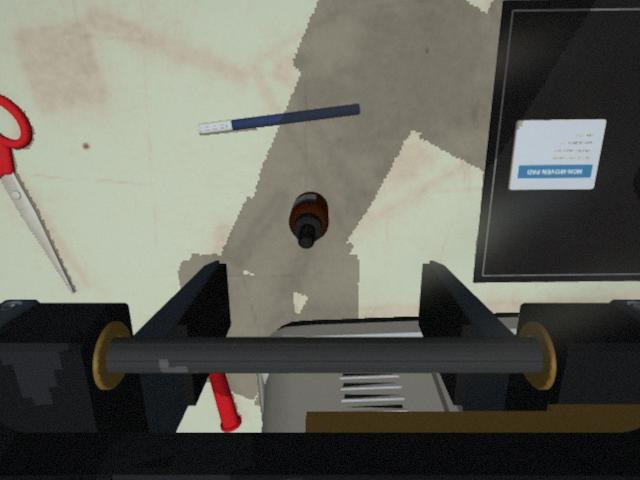

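Run:
```python
from h import *
im=cv2.imread("pics/w13.png");cv2.imwrite("pics/w13c.png",cv2.resize(im[180:260,270:350],(560,560),interpolation=2))
s=state();print(w("wrist",[[306,243]],104,s),w("wrist",[[310,193]],0,s),w("wrist",[[289,212],[328,212]],50,s))
```

```text
[[ 590.66247634 -315.53077723]] [[ 575.53683851 -315.40658887]] [[ 581.03710299 -331.29231222]
 [ 582.30845361 -299.31161675]]
```

View pics/w13c.png

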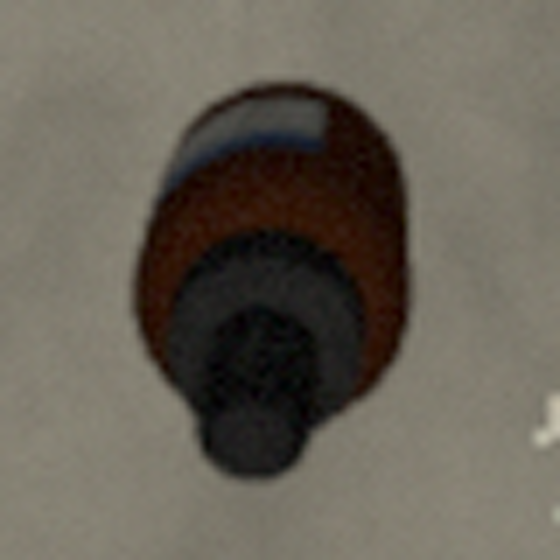

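```bash
python3 -m handwheel '{"gripper":[0,0,0,0],"offset":[[8,-8,2.5],[25,-10,2.5],[40,-10,2.5],[40,-10,2.5]],"rot":[[-0.3,0,0],[-0.6,0,0],[-0.6,0,0],[-0.6,0,0]]}'
python3 -m handwheel '{"gripper":[0,0,0],"offset":[[0,0,0],[0,0,0],[0,0,0]],"rot":[[0,0,0],[0,0,0],[0,0,0]]}'
python3 - <<'E'
from h import *
im,s=shoot("wrist","w14")
go(591,-315.5,34,88.2)
cv2.imwrite("pics/w14c.png",cv2.resize(im[150:350,210:430],(770,700),interpolation=2)[:600])
E
```

```text
time_s: 15.27
ee_pos: [589.3, -312.2, 149.0]
ee_rot: [152.0, 89.6, 150.5]
force: [-0.3, 0.8, -1.3]
gripper_width: 91.1
time_s: 15.52
ee_pos: [591.6, -314.1, 153.9]
ee_rot: [-29.1, 89.9, -30.7]
force: [-0.7, 0.4, -0.6]
gripper_width: 91.0
t15.57 off [120.   -1.2  -0.8] rot [0.2 0.1 0.1] | pos [ 591.6 -314.2  154. ] jaw 88.4 q6 [ -29.   29.   81.   -0.   70. -117.] w 91.1
```

View pics/w14.png

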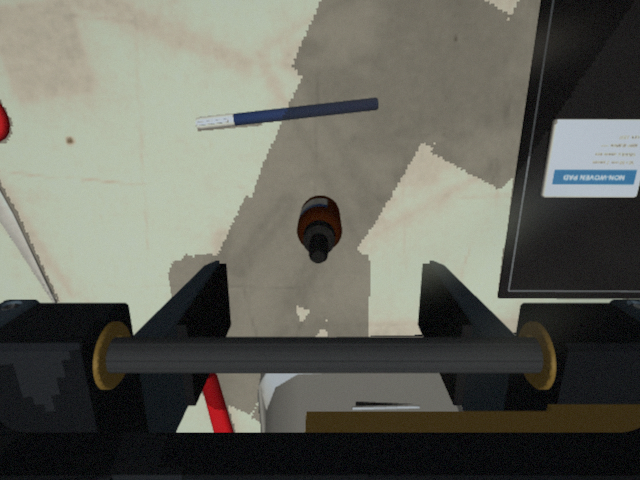

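```bash
python3 -c "
from h import *
s=state();print(w('wrist',[[318,255]],105,s),w('wrist',[[320,196]],0,s))"
python3 -m handwheel '{"gripper":[0,0,0,0,0],"offset":[[25,-1,0],[55,-1.3,0],[85,-1.3,0],[107,-1.3,0],[120,-1.3,0]],"rot":[[0,0,0],[0,0,0],[0,0,0],[0,0,0],[0,0,0]]}'
python3 -m handwheel '{"gripper":[0,0,0],"offset":[[0,0,0],[0,0,0],[0,0,0]],"rot":[[0,0,0],[0,0,0],[0,0,0]]}'
python3 -c "
from h import *
go(591,-315.5,34,88.2);im,s=shoot('wrist','w15')"
```

```text
[[ 588.92515997 -317.02224823]] [[ 574.67304443 -316.52079547]]
time_s: 15.98
ee_pos: [589.8, -314.9, 30.4]
ee_rot: [153.5, 89.8, 151.9]
force: [-0.6, -0.1, -0.8]
gripper_width: 91.1
time_s: 16.23
ee_pos: [592.0, -316.1, 34.3]
ee_rot: [-29.2, 89.8, -30.8]
force: [0.6, 0.4, 0.4]
gripper_width: 91.5
t16.23 off [ 0.3  0.6 -1. ] rot [0.2 0.2 0.1] | pos [ 592.  -316.1   34.3] jaw 88.4 q6 [ -29.   35.   89.   -0.   56. -117.] w 91.5
```

View pics/w15.png

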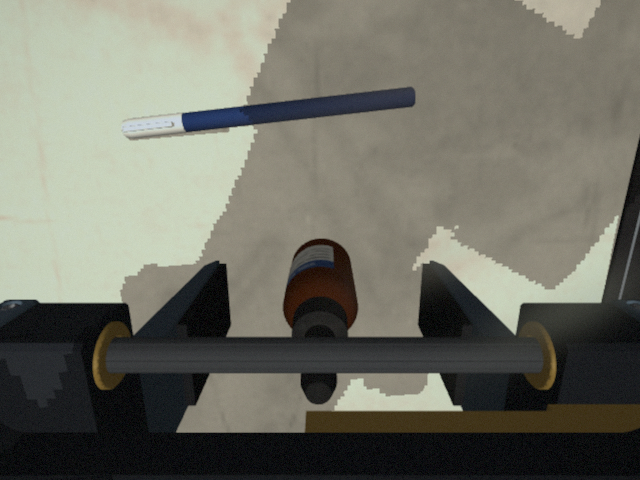

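```bash
python3 -m handwheel '{"gripper":[0.15,0.3,0.4,0.48,0.55],"offset":[[0,-1,0],[0,-1,0],[0,-1,0],[0,-1,0],[0,-1,0]],"rot":[[0,0,0],[0,0,0],[0,0,0],[0,0,0],[0,0,0]]}' 12
python3 -m handwheel '{"gripper":[0.6,0.65,0.7,1,1],"offset":[[0,0,0],[0,0,0],[0,0,0],[0,0,0],[0,0,0]],"rot":[[0,0,0],[0,0,0],[0,0,0],[0,0,0],[0,0,0]]}'
python3 -m handwheel '{"gripper":[1,1,1],"offset":[[0,0,0],[0,0,0],[0,0,0]],"rot":[[0,0,0],[0,0,0],[0,0,0]]}'
python3 -c "
from h import *
go(591,-315.5,34,88.2);im,s=shoot('wrist','w16')"
```

```text
time_s: 16.7
ee_pos: [590.9, -316.6, 32.9]
ee_rot: [-34.7, 90.0, -36.3]
force: [0.6, -0.8, 0.1]
gripper_width: 60.6
time_s: 17.12
ee_pos: [590.8, -316.5, 32.6]
ee_rot: [-141.7, 90.0, -143.3]
force: [-0.2, 0.4, -0.3]
gripper_width: 32.1
time_s: 17.37
ee_pos: [590.8, -316.5, 32.6]
ee_rot: [-129.2, 90.0, -130.8]
force: [-0.0, 1.1, -0.0]
gripper_width: 32.3
t17.37 off [-1.4  1.   0.1] rot [ 0.2 -0.   0. ] | pos [ 590.8 -316.5   32.6] jaw 88.4 q6 [ -29.   35.   89.   -0.   56. -118.] w 32.3
```

View pics/w16.png

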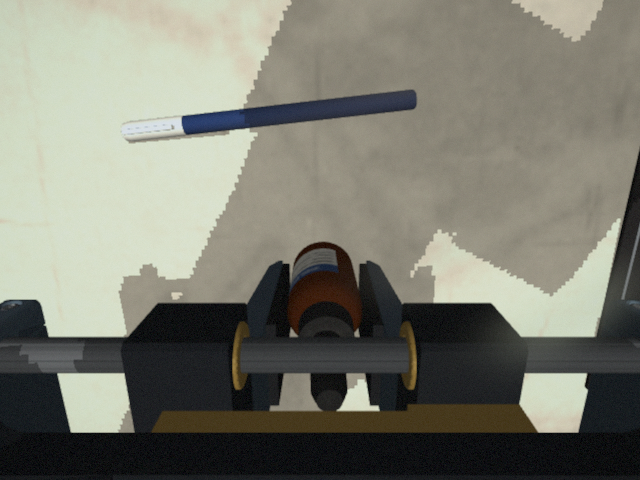

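```bash
python3 -c "
from h import *
s=state();print(w('wrist',[[323,242]],0,s)+[16.5,0],w('wrist',[[330,395]],104,s), w('wrist',[[324,303]],55,s))
go(*M(73,0,0)[:2],100,88.2)"
python3 -m handwheel '{"gripper":[1,1,1,1,1],"offset":[[-6,0,0],[-20,0,0],[-45,0,0],[-65,0,0],[-72,0,0]],"rot":[[0,0,0],[0,0,0],[0,0,0],[0,0,0],[0,0,0]]}'
python3 -c "
from h import *
go(*M(73,0,0)[:2],106,88.2)"
```

```text
[[ 591.12134584 -315.90889535]] [[ 589.40566539 -313.96967756]] [[ 583.46425443 -315.61549658]]
t17.42 off [-67.4 339.2  25.1] rot [ 0.2 -0.   0. ] | pos [ 590.8 -316.5   32.6] jaw 88.4 q6 [ -29.   35.   89.   -0.   56. -118.] w 32.2
time_s: 17.83
ee_pos: [592.5, -317.4, 108.5]
ee_rot: [-28.0, 89.6, -29.6]
force: [0.9, 0.3, -0.0]
gripper_width: 32.2
t17.83 off [  1.7 340.1  23.4] rot [0.2 0.3 0.2] | pos [ 592.5 -317.4  108.5] jaw 88.4 q6 [ -29.   31.   85.   -0.   64. -118.] w 32.2
```

```bash
python3 -m handwheel '{"gripper":[1,1,1,1,1],"offset":[[0,20,0],[0,52,3],[0,86,6],[0,120,8],[0,155,11]],"rot":[[0,0,0],[0,0,0],[0,0,0],[0,0,0],[0,0,0]]}'
python3 -m handwheel '{"gripper":[1,1,1,1,1],"offset":[[0,36,2],[0,72,4],[0,108,6],[0,135,8],[0,150,9]],"rot":[[0,0,0],[0,0,0],[0,0,0],[0,0,0],[0,0,0]]}'
python3 -m handwheel '{"gripper":[1,1,1],"offset":[[0,0,0],[0,0,0],[0,0,0]],"rot":[[0,0,0],[0,0,0],[0,0,0]]}'
python3 -c "
from h import *
go(*M(73,0,0)[:2],106,88.2)"
```

```text
time_s: 18.25
ee_pos: [605.6, -160.6, 104.2]
ee_rot: [168.2, 90.0, 166.6]
force: [0.7, 0.1, -1.3]
gripper_width: 32.1
time_s: 18.67
ee_pos: [619.0, -9.0, 104.3]
ee_rot: [130.4, 89.9, 128.9]
force: [-0.5, -0.5, -0.6]
gripper_width: 32.3
time_s: 18.92
ee_pos: [619.2, -13.4, 104.4]
ee_rot: [-113.5, 89.9, -115.1]
force: [0.3, -0.2, -0.4]
gripper_width: 32.5
t18.92 off [-1.6 35.5  5.2] rot [ 0.2 -0.   0.1] | pos [619.2 -13.4 104.4] jaw 88.4 q6 [ -2.  27.  92.  -0.  61. -91.] w 32.5
```

```bash
python3 -m handwheel '{"gripper":[1,1,1,1,1],"offset":[[0,12,2],[5,25,5],[15,33,6],[30,35.5,6],[40,35.5,6]],"rot":[[0,0,0],[0,0,0],[0,0,0],[0,0,0],[0,0,0]]}'
python3 -m handwheel '{"gripper":[1,1,1],"offset":[[0,0,0],[0,0,0],[0,0,0]],"rot":[[0,0,0],[0,0,0],[0,0,0]]}'
python3 -c "
from h import *
go(*M(73,0,0)[:2],36,88.2)
im,s=shoot('wrist','w17')
print(px('wrist',[[552.2,24.3,75],M(73,0,3),M(-125,0,3),M(0,-81,9)],s))"
```

```text
time_s: 19.33
ee_pos: [625.7, 24.3, 62.6]
ee_rot: [178.4, 89.9, 176.9]
force: [0.3, -0.5, -0.9]
gripper_width: 32.5
time_s: 19.58
ee_pos: [626.6, 23.0, 64.8]
ee_rot: [-17.5, 90.0, -19.1]
force: [-0.9, -0.3, -0.5]
gripper_width: 32.1
t19.58 off [28.8 -1.2 -1.2] rot [0.2 0.  0. ] | pos [626.6  23.   64.8] jaw 88.4 q6 [  1.  30.  94.  -0.  56. -87.] w 32.1
[[ 320.41644661  136.57495703]
 [ 320.96934578  250.17000854]
 [ 321.55582944 -137.86039194]
 [ 176.25579889  129.97081418]]
```

View pics/w17.png

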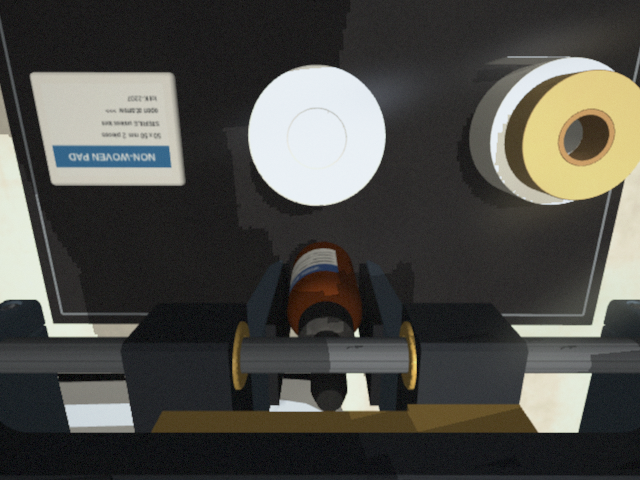

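```bash
python3 -c "
from h import *
s=state()
print(px('wrist',[M(117,-172,3),M(117,172,3),M(125,-180,3),M(125,180,3),M(0,120,33),M(0,84,33),M(0,-120,9),M(0,-159,9)],s).round(1))
print(w('wrist',[[317,136],[249,136],[385,136]],75,s)); print(w('wrist',[[180,130],[41,128]],9,s)); print(w('wrist',[[489,145]],33,s))
print(s['ee_pos'],w('wrist',[[324,241]],s['ee_pos'][2]-32.6,s))"
```

```text
[[ 60.7 311.6]
 [580.8 313.2]
 [ 51.  322.3]
 [590.4 324. ]
 [559.9 132.8]
 [488.2 132.5]
 [106.8 129.2]
 [ 37.  128.9]]
[[552.17489305  22.89520276]
 [551.43861104  -4.23028926]
 [552.91124225  50.02317024]]
[[ 550.25689302  -54.92899818]
 [ 547.06900962 -132.48490399]]
[[561.14962061 109.05248017]]
[626.85153409  22.95353897  65.16330764] [[610.12735284  24.12623283]]
```

```bash
python3 -m handwheel '{"gripper":[1,1,1,1,1],"offset":[[8,-1.5,-0.8],[17,-1.5,-0.8],[25,-1.5,-0.8],[27,-1.5,-0.8],[27,-1.5,-0.8]],"rot":[[0,0,0],[0.2,0,0],[0.2,0,0],[0.2,0,0],[0.2,0,0]]}'
python3 -m handwheel '{"gripper":[1,1,1],"offset":[[0,0,0],[0,0,0],[0,0,0]],"rot":[[0,0,0],[0,0,0],[0,0,0]]}'
python3 -c "
from h import *
go(*M(73,0,0)[:2],36,88.2)
im,s=shoot('wrist','w18')
print(px('wrist',[s['ee_pos'],s['ee_pos']+[0,0,25]],s))"
```

```text
time_s: 20.05
ee_pos: [624.6, 21.6, 36.4]
ee_rot: [-175.3, 89.9, -177.1]
force: [-0.3, -0.6, -0.7]
gripper_width: 32.4
time_s: 20.3
ee_pos: [625.8, 21.7, 38.0]
ee_rot: [-2.9, 90.0, -4.7]
force: [-0.4, -0.6, 0.9]
gripper_width: 32.4
t20.30 off [ 2.   0.2 -0.4] rot [0. 0. 0.] | pos [625.8  21.7  38. ] jaw 88.2 q6 [  1.  31.  96.  -0.  53. -87.] w 32.4
[[322.51672165 295.43273096]
 [322.31676927 321.92996758]]
```

View pics/w18.png

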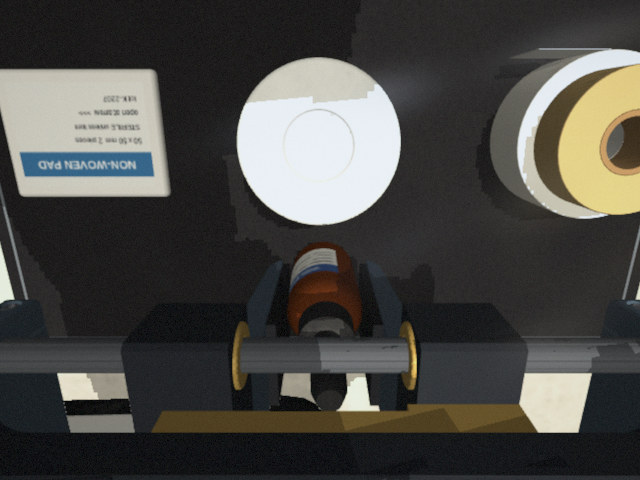

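```bash
python3 -m handwheel '{"gripper":[1,1,1],"offset":[[1,-1,0],[1.5,-1,0],[1.5,-1,0]],"rot":[[0,0,0],[0,0,0],[0,0,0]]}'
python3 -m handwheel '{"gripper":[1,1],"offset":[[1,0,0],[1,0,0]],"rot":[[0,0,0],[0,0,0]]}'
python3 -m handwheel '{"gripper":[1,1],"offset":[[0.7,0,0],[0.7,0,0]],"rot":[[0,0,0],[0,0,0]]}'
```

```text
time_s: 20.6
ee_pos: [625.3, 20.6, 36.1]
ee_rot: [-143.0, 90.0, -144.8]
force: [0.4, 0.4, 0.3]
gripper_width: 32.2
time_s: 20.77
ee_pos: [625.7, 20.6, 35.5]
ee_rot: [-11.3, 90.0, -13.1]
force: [-0.7, 0.5, 1.9]
gripper_width: 32.3
time_s: 20.93
ee_pos: [625.9, 20.5, 35.4]
ee_rot: [-13.0, 89.9, -14.8]
force: [-1.1, 0.3, 6.0]
gripper_width: 32.0
```

```bash
python3 -m handwheel '{"gripper":[0.62,0.58,0.54,0.5,0.45],"offset":[[-1,0,0],[-1,0,0],[-1,0,0],[-1,0,0],[-1,0,0]],"rot":[[0,0,0],[0,0,0],[0,0,0],[0,0,0],[0,0,0]]}'
python3 -m handwheel '{"gripper":[0.4,0.3,0.2,0.2,0.2],"offset":[[0,0,0],[0,0,0],[-5,0,0],[-20,0,0],[-45,0,0]],"rot":[[0,0,0],[0,0,0],[0,0,0],[0,0,0],[0,0,0]]}'
python3 -m handwheel '{"gripper":[0.2,0.2,0,0,0],"offset":[[-35,0,0],[-70,0,0],[-105,0,0],[-120,0,0],[-125,0,0]],"rot":[[0,0,0],[0,0,0],[0,0,0],[0,0,0],[0,0,0]]}'
python3 -c "
from h import *
go(*M(0,0,0)[:2],200,88.2)
im,s=shoot('wrist','w19')"
```

```text
time_s: 21.35
ee_pos: [625.3, 20.7, 35.1]
ee_rot: [-168.4, 90.0, -170.2]
force: [-0.1, -0.1, 0.7]
gripper_width: 48.9
time_s: 21.77
ee_pos: [623.5, 20.6, 78.7]
ee_rot: [-176.4, 89.7, -178.2]
force: [0.1, -0.4, -0.8]
gripper_width: 73.0
time_s: 22.18
ee_pos: [627.2, 20.7, 210.0]
ee_rot: [2.2, 89.5, 0.4]
force: [0.2, 1.0, -0.2]
gripper_width: 89.7
t22.18 off [  9.4   1.  -75. ] rot [ 0.   0.5 -0. ] | pos [627.2  20.7 210. ] jaw 88.2 q6 [  1.  23.  83.  -0.  74. -87.] w 89.7
```

View pics/w19.png

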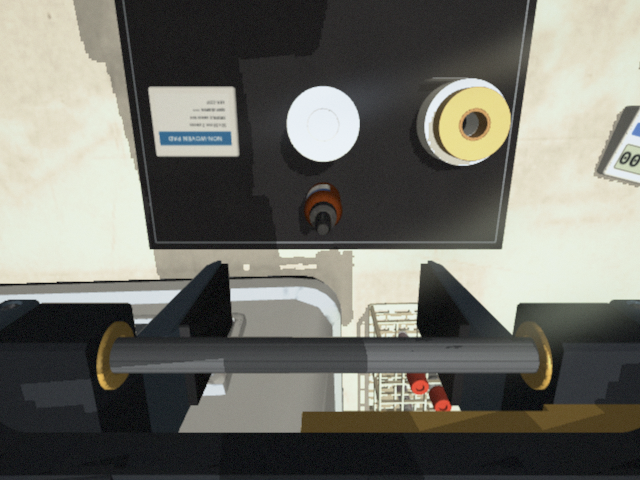

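```bash
python3 -c "
from h import *
go(583.9,320.5,150,74.5)"
python3 -m handwheel '{"gripper":[0,0,0,0,0],"offset":[[5,38,-4],[10,76,-8],[15,115,-12],[20,154,-16],[25,192,-20]],"rot":[[3,0,0],[6,0,0],[9,0,0],[12,0,0],[13.7,0,0]]}'
python3 -c "
from h import *
go(583.9,320.5,150,74.5)"
```

```text
t22.23 off [ 58.4 298.3 -52.4] rot [13.7  0.3 -0. ] | pos [626.6  20.7 208.6] jaw 88.2 q6 [  1.  23.  83.  -0.  73. -87.] w 91.2
time_s: 22.65
ee_pos: [610.0, 214.6, 177.9]
ee_rot: [-146.1, 89.8, -161.7]
force: [0.5, 0.1, 0.1]
gripper_width: 91.2
t22.65 off [ 27.9  95.  -53.6] rot [-0.1 -0.2  0.1] | pos [610.  214.6 177.9] jaw 74.4 q6 [ 18.  26.  83.   0.  71. -56.] w 91.2
```

```bash
python3 -m handwheel '{"gripper":[0,0,0,0,0],"offset":[[9,30,-17],[18,62,-35],[26,95,-53],[28,95,-53],[28,95,-53]],"rot":[[0,0,0],[0,0,0],[0,0,0],[0,0,0],[0,0,0]]}'
python3 -m handwheel '{"gripper":[0,0,0],"offset":[[0,0,0],[0,0,0],[0,0,0]],"rot":[[0,0,0],[0,0,0],[0,0,0]]}'
python3 - <<'E'
from h import *
im,s=shoot('wrist','w20')
go(583.9,320.5,100,74.5)
g=cv2.cvtColor(im,cv2.COLOR_BGR2GRAY)
print(px('wrist',[[583.9,320.5,22]],s))
E
```

```text
time_s: 23.07
ee_pos: [583.6, 320.0, 149.1]
ee_rot: [-133.8, 89.7, -149.1]
force: [-0.4, -0.3, 0.9]
gripper_width: 91.2
time_s: 23.32
ee_pos: [586.3, 317.5, 152.5]
ee_rot: [-58.5, 90.0, -74.1]
force: [0.5, -0.4, -0.3]
gripper_width: 91.3
t23.37 off [52.7  2.2 -3.1] rot [-0.1  0.  -0. ] | pos [586.3 317.6 152.7] jaw 74.4 q6 [ 27.  29.  82.  -0.  69. -47.] w 91.2
[[326.23017692 219.48829633]]
```

View pics/w20.png

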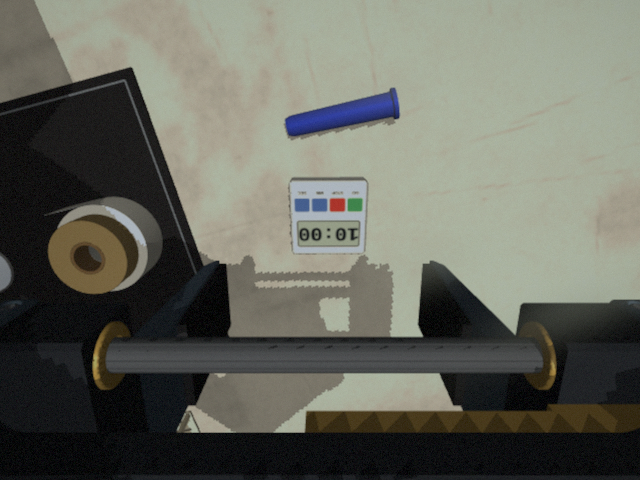

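Run:
```python
from h import *
im=cv2.imread("pics/w20.png");s=state()
b=im[165:270,275:385];cv2.imwrite("pics/w20c.png",cv2.resize(b,None,fx=5,fy=5,interpolation=2))
```

```text
(no output)
```

View pics/w20c.png

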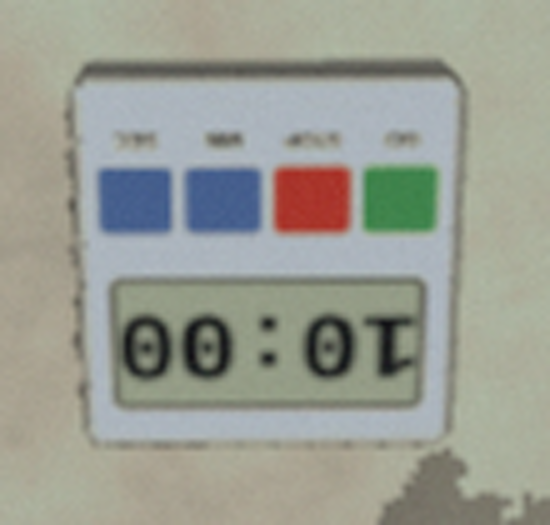

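Run:
```python
from h import *
s=state();P=w('wrist',[[290,181],[367.8,181],[365,253],[293,253]],22,s);print(P,P.mean(0))
d=P[1]-P[0];d2=P[2]-P[3];print(np.degrees(np.arctan2(d[1],d[0])),np.degrees(np.arctan2(d2[1],d2[0])))
go(*P.mean(0),4,74.5)
```

```text
[[546.93345888 301.87412579]
 [563.03512751 359.76050554]
 [619.78207684 343.58483525]
 [604.03957771 286.99246122]] [583.44756024 323.05298195]
74.45556625114655 74.45484174512528
t23.37 off [148.7   4.5  -4.3] rot [-0.1  0.  -0. ] | pos [586.3 317.6 152.7] jaw 74.4 q6 [ 27.  29.  82.  -0.  69. -47.] w 91.2
```

```bash
python3 -m handwheel '{"gripper":[0,0,0,0,0],"offset":[[20,3.5,-3],[55,3.5,-3.6],[90,3.5,-3.6],[118,3.5,-3.6],[135,3.5,-3.6]],"rot":[[0,0,0],[0,0,0],[0,0,0],[0,0,0],[0,0,0]]}'
python3 -m handwheel '{"gripper":[0,0,0],"offset":[[7,0,0],[12,0,0],[12,0,0]],"rot":[[0,0,0],[0,0,0],[0,0,0]]}'
python3 -c "
from h import *
go(583.6,322,4,74.5)"
```

```text
time_s: 23.78
ee_pos: [581.9, 321.2, 14.3]
ee_rot: [-134.4, 89.7, -150.0]
force: [-0.1, -0.3, 0.5]
gripper_width: 90.7
time_s: 24.03
ee_pos: [583.7, 322.8, 5.4]
ee_rot: [-3.7, 90.0, -19.3]
force: [0.7, 0.1, 0.3]
gripper_width: 91.2
t24.03 off [ 1.4 -0.8  0.1] rot [-0.  0.  0.] | pos [583.7 322.8   5.4] jaw 74.5 q6 [ 28.  37.  91.  -0.  52. -46.] w 91.2
```

```bash
python3 -m handwheel '{"gripper":[0.1,0.18,0.24,0.3,0.5],"offset":[[0.5,0,0],[0.5,0,0],[0.5,0,0],[0.5,0,0],[0.5,0,0]],"rot":[[0,0,0],[0,0,0],[0,0,0],[0,0,0],[0,0,0]]}' 20
python3 -m handwheel '{"gripper":[1,1,1,1],"offset":[[0,0,0],[0,0,0],[0,0,0],[0,0,0]],"rot":[[0,0,0],[0,0,0],[0,0,0],[0,0,0]]}'
python3 -c "
from h import *
go(583.6,322,4,74.5)"
python3 -m handwheel '{"gripper":[1,1,1,1,1],"offset":[[-8,0,0],[-25,0,0],[-55,0,0],[-80,0,0],[-90,0,0]],"rot":[[0,0,0],[0,0,0],[0,0,0],[0,0,0],[0,0,0]]}'
python3 -m handwheel '{"gripper":[1,1],"offset":[[0,0,0],[0,0,0]],"rot":[[0,0,0],[0,0,0]]}'
python3 -c "
from h import *
go(*M(-88,0,0)[:2],95,88.2)
im,s=shoot('wrist','w21')"
```

```text
time_s: 24.45
ee_pos: [583.5, 323.4, 5.7]
ee_rot: [36.0, 89.9, 20.5]
force: [-0.7, -0.5, 1.6]
gripper_width: 62.0
time_s: 24.78
ee_pos: [583.6, 323.4, 5.7]
ee_rot: [37.6, 89.9, 22.1]
force: [-1.9, -0.7, 5.5]
gripper_width: 61.8
t24.78 off [ 1.7 -1.3  0.4] rot [ 0.  0. -0.] | pos [583.6 323.4   5.7] jaw 74.5 q6 [ 28.  36.  91.  -0.  52. -46.] w 61.8
time_s: 25.2
ee_pos: [584.9, 324.2, 98.7]
ee_rot: [43.5, 89.7, 28.0]
force: [0.3, 0.6, -0.3]
gripper_width: 61.9
time_s: 25.37
ee_pos: [582.9, 323.1, 94.5]
ee_rot: [-130.4, 90.0, -145.9]
force: [0.4, 0.0, -1.2]
gripper_width: 61.8
t25.37 off [  -0.4 -317.1  -35. ] rot [-13.7  -0.    0. ] | pos [582.9 323.1  94.5] jaw 74.5 q6 [ 28.  31.  86.  -0.  62. -46.] w 61.8
```

View pics/w21.png

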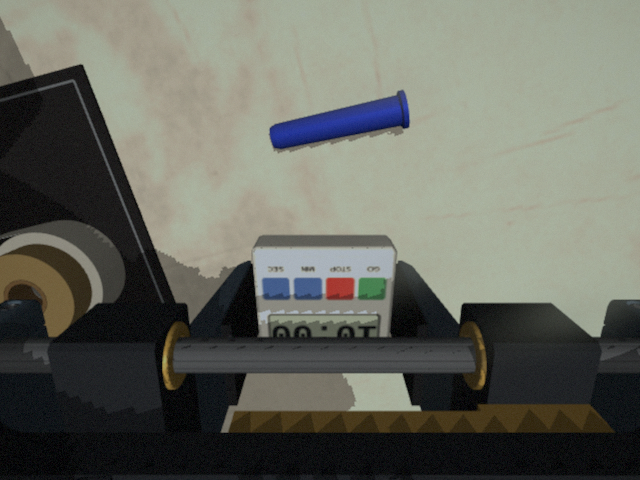

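```bash
python3 - <<'E'
from h import *
s=state();P=w('wrist',[[255,248],[395,248]],s['ee_pos'][2]+16.3,s)
R0=R.from_euler('xyz',s['ee_rot'],degrees=True)
q=R0.inv().apply(np.c_[P,[s['ee_pos'][2]+16.3]*2]-s['ee_pos']);print(q)
E
python3 -m handwheel '{"gripper":[1,1,1,1,1],"offset":[[0,-20,-2],[0,-55,-6],[0,-90,-10],[0,-126,-14],[0,-162,-18]],"rot":[[-2,0,0],[-5,0,0],[-8,0,0],[-11,0,0],[-13.7,0,0]]}'
python3 -c "
from h import *
go(*M(-88,0,0)[:2],95,88.2)"
```

```text
[[-16.18756437 -28.2338527  -29.66574539]
 [-16.30067177  30.12962947 -29.75994864]]
time_s: 25.83
ee_pos: [520.3, 170.3, 92.6]
ee_rot: [-158.9, 89.7, -160.5]
force: [-0.1, -1.4, -0.6]
gripper_width: 61.8
t25.83 off [  -1.9 -145.   -51.8] rot [ 0.2 -0.2  0.1] | pos [520.3 170.3  92.6] jaw 88.4 q6 [ 17.  22. 103.  -0.  55. -71.] w 61.8
```

```bash
python3 -m handwheel '{"gripper":[1,1,1,1,1],"offset":[[0,-33,-12],[0,-70,-25],[0,-105,-38],[0,-130,-48],[0,-140,-54]],"rot":[[0,0,0],[0,0,0],[0,0,0],[0,0,0],[0,0,0]]}'
python3 -m handwheel '{"gripper":[1,1,1],"offset":[[0,0,0],[0,0,0],[0,0,0]],"rot":[[0,0,0],[0,0,0],[0,0,0]]}'
python3 -c "
from h import *
go(*M(-90.3,0,0)[:2],40,88.2)"
```

```text
time_s: 26.25
ee_pos: [461.0, 31.0, 93.1]
ee_rot: [-166.8, 89.7, -168.8]
force: [-0.7, -0.9, -0.7]
gripper_width: 61.8
time_s: 26.5
ee_pos: [464.8, 34.6, 94.5]
ee_rot: [105.0, 90.0, 103.3]
force: [-0.3, 0.1, -0.7]
gripper_width: 62.1
t26.50 off [54.5 -7.8 -2.4] rot [ 0. -0. -0.] | pos [464.8  34.6  94.5] jaw 88.2 q6 [  3.  15. 113.   0.  51. -85.] w 62.1
```

```bash
python3 -m handwheel '{"gripper":[1,1,1,1,1],"offset":[[5,-5,-2.4],[20,-8,-2.4],[40,-8,-2.4],[55,-8,-2.4],[60,-8,-2.4]],"rot":[[0,0,0],[0,0,0],[0,0,0],[0,0,0],[0,0,0]]}'
python3 -m handwheel '{"gripper":[1,1,1],"offset":[[0,0,0],[0,0,0],[0,0,0]],"rot":[[0,0,0],[0,0,0],[0,0,0]]}'
python3 - <<'E'
from h import *
go(*M(-90.3,0,0)[:2],9,88.2)
im,s=shoot('wrist','w22')
print(px('wrist',[M(-125,0,3),M(-120.5,0,3+22+26)],s))
im,_=shoot('scene','s22')
E
```

```text
time_s: 26.92
ee_pos: [460.2, 26.4, 32.6]
ee_rot: [-176.0, 89.8, -177.7]
force: [0.7, -0.5, -0.7]
gripper_width: 62.1
time_s: 27.17
ee_pos: [462.5, 26.0, 35.6]
ee_rot: [0.2, 89.9, -1.5]
force: [-0.2, -0.0, -0.5]
gripper_width: 61.8
t27.17 off [26.6  0.8 -0.4] rot [ 0.   0.1 -0. ] | pos [462.5  26.   35.6] jaw 88.2 q6 [  2.  20. 118.  -0.  42. -86.] w 61.8
[[324.28941152 208.29901909]
 [324.39532628 245.27873476]]
```

View pics/w22.png

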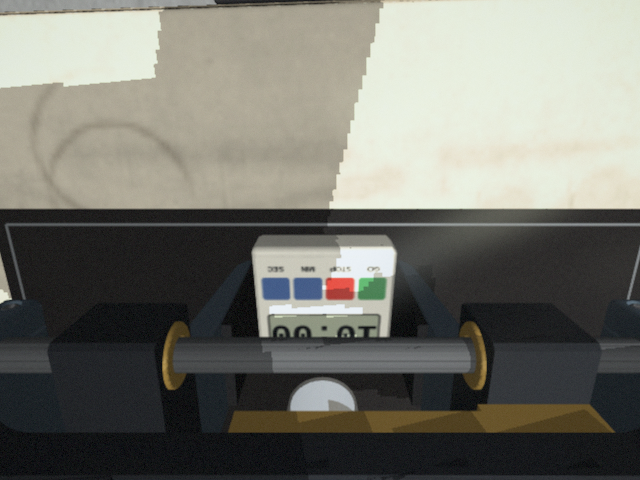

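View pics/s22.png

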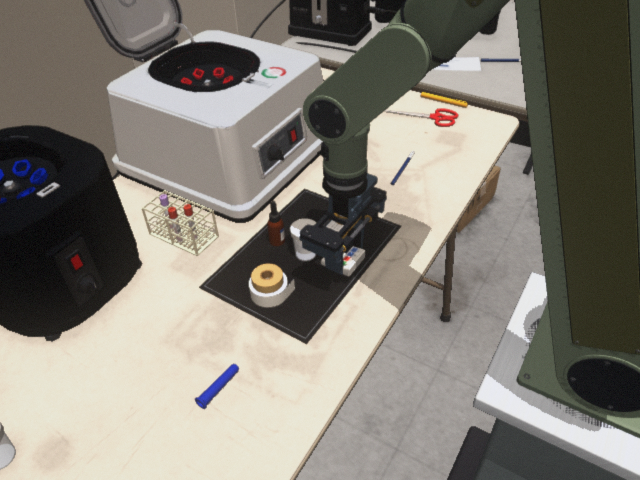

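```bash
python3 -m handwheel '{"gripper":[1,1,1,1,1],"offset":[[8,0,0],[17,0,0],[23,0,0],[25,0,0],[25,0,0]],"rot":[[0,0,0],[0,0,0],[0,0,0],[0,0,0],[0,0,0]]}'
python3 -m handwheel '{"gripper":[1,1,1],"offset":[[0.8,0,0],[0.8,0,0],[0.8,0,0]],"rot":[[0,0,0],[0,0,0],[0,0,0]]}'
python3 -c "
from h import *
go(*M(-90.3,0,0)[:2],8.7,88.2)"
python3 -m handwheel '{"gripper":[1,1],"offset":[[0.8,0,0],[0.8,0,0]],"rot":[[0,0,0],[0,0,0]]}'
```

```text
time_s: 27.68
ee_pos: [461.0, 25.7, 9.2]
ee_rot: [-173.7, 89.9, -175.5]
force: [0.4, -0.1, -0.8]
gripper_width: 62.1
time_s: 27.93
ee_pos: [461.7, 25.7, 9.1]
ee_rot: [-18.4, 90.0, -20.2]
force: [-0.2, -0.0, -0.4]
gripper_width: 61.6
t27.93 off [0.4 1.1 0.4] rot [0. 0. 0.] | pos [461.7  25.7   9.1] jaw 88.2 q6 [  2.  22. 120.  -0.  38. -86.] w 61.6
time_s: 28.1
ee_pos: [461.9, 25.8, 8.7]
ee_rot: [-3.7, 90.0, -5.5]
force: [-0.2, 0.6, 2.3]
gripper_width: 61.8
```

Seated; release and lift.

```bash
python3 -m handwheel '{"gripper":[0.3,0.25,0.2,0.1,0],"offset":[[0,0,0],[0,0,0],[0,0,0],[0,0,0],[0,0,0]],"rot":[[0,0,0],[0,0,0],[0,0,0],[0,0,0],[0,0,0]]}'
python3 -m handwheel '{"gripper":[0,0,0,0,0],"offset":[[-4,0,0],[-20,0,0],[-50,0,0],[-90,0,0],[-130,0,0]],"rot":[[0,0,0],[0,0,0],[0,0,0],[0,0,0],[0,0,0]]}'
python3 -m handwheel '{"gripper":[0,0,0,0,0],"offset":[[-30,-20,0],[-50,-60,0],[-60,-100,0],[-60,-140,0],[-60,-180,0]],"rot":[[0,0,0],[0,0,0],[0,0,0],[0,0,0],[0,0,0]]}'
python3 -m handwheel '{"gripper":[0,0,0,0,0],"offset":[[0,-35,-20],[0,-70,-40],[0,-105,-60],[0,-140,-80],[0,-170,-90]],"rot":[[0,0,0],[0,0,0],[0,0,0],[0,0,0],[0,0,0]]}'
python3 -m handwheel '{"gripper":[0,0,0],"offset":[[0,0,0],[0,0,0],[0,0,0]],"rot":[[0,0,0],[0,0,0],[0,0,0]]}'
python3 - <<'E'
from h import *
shoot("top","t30");shoot("scene","s30")
E
```

```text
time_s: 28.52
ee_pos: [461.6, 25.8, 8.3]
ee_rot: [-114.9, 90.0, -116.7]
force: [0.5, 0.3, -0.9]
gripper_width: 83.6
time_s: 28.93
ee_pos: [460.6, 25.7, 139.5]
ee_rot: [-174.0, 89.9, -175.8]
force: [1.0, -0.2, -0.2]
gripper_width: 91.0
time_s: 29.35
ee_pos: [456.1, -156.0, 200.0]
ee_rot: [-19.9, 89.8, -21.6]
force: [1.5, -0.2, -1.0]
gripper_width: 91.6
time_s: 29.77
ee_pos: [358.1, -322.8, 198.7]
ee_rot: [-166.1, 89.9, -168.0]
force: [0.2, 0.2, 0.3]
gripper_width: 91.3
time_s: 30.02
ee_pos: [360.6, -320.7, 198.4]
ee_rot: [89.9, 90.0, 88.1]
force: [0.2, 0.6, 0.7]
gripper_width: 91.0
```

View pics/t30.png

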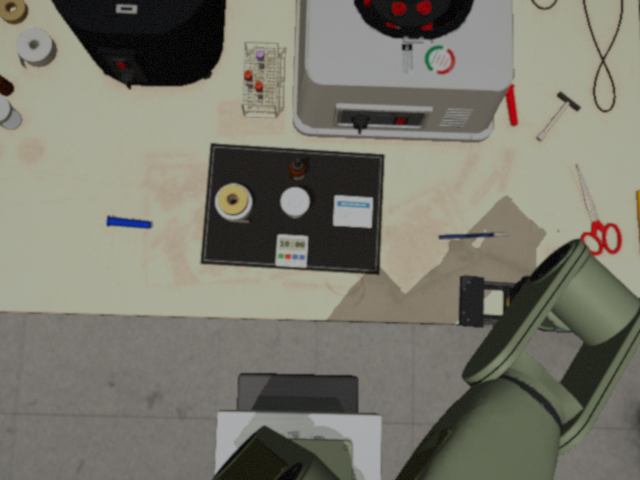

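View pics/s30.png

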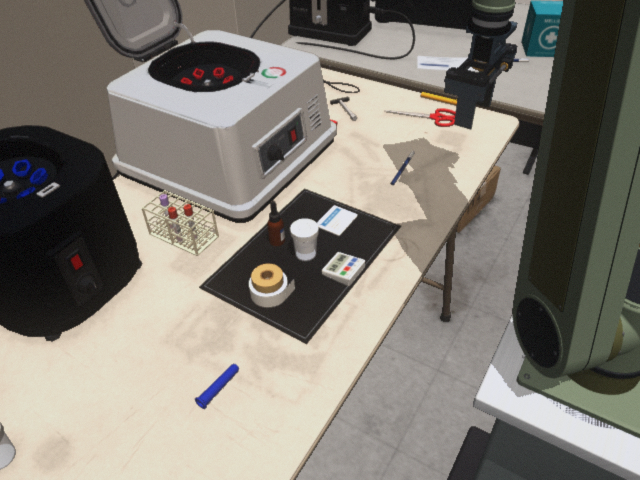

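Everything is in place; now a numeric check from the top view.

Run:
```python
from h import *
im=cv2.imread("pics/t30.png");g=cv2.cvtColor(im,cv2.COLOR_BGR2GRAY);H,S,V=cv2.split(cv2.cvtColor(im,cv2.COLOR_BGR2HSV))
def big(m,b):
    x0,y0,x1,y1=b;o=np.zeros(m.shape,np.uint8);o[y0:y1,x0:x1]=m[y0:y1,x0:x1]
    return cv2.convexHull(max(cv2.findContours(o,0,1)[0],key=cv2.contourArea))[:,0]
def mat(P): 
    d=np.atleast_2d(P)-[552.4,24.1];c,s=np.cos(th),np.sin(th);return (d@np.array([[c,-s],[s,c]])).round(1)
F=lambda P:P.astype(np.float32)
for n,m,b,z in(("label",g>110,(205,175,260,228),33),("cup",g>110,(275,183,315,222),75),("gauze",g>110,(325,188,378,234),9),("timer",g>110,(270,230,313,270),25),("tape",(S>70)&(V>110),(205,175,260,228),52)):
    P=F(w("top",big(m,b),z));print(n,mat(cv2.minEnclosingCircle(P)[0]),cv2.minEnclosingCircle(P)[1],"rect",mat(cv2.minAreaRect(P)[0]),cv2.minAreaRect(P)[1:],"ell",mat(cv2.fitEllipse(P)[0]))
b=im[150:275,270:320];cv2.imwrite("pics/t30c.png",cv2.resize(b,None,fx=4.5,fy=4.5,interpolation=2))
b=im[178:228,210:260];cv2.imwrite("pics/t30d.png",cv2.resize(b,None,fx=8,fy=8,interpolation=2))
sc=cv2.imread("pics/scene0.png").astype(int)-cv2.imread("pics/s30.png");
print([abs(sc[y0:y1,x0:x1]).mean().round(1) for x0,y0,x1,y1 in((190,355,245,410),(385,148,418,190),(315,203,360,238))])
```

```text
label [[-1.000e-01  1.201e+02]] 36.83374786376953 rect [[ -0.5 119.7]] ((72.11895751953125, 71.34856414794922), 28.78441619873047) ell [[ -0.5 120. ]]
cup [[-0.8 -2.3]] 28.469093322753906 rect [[-0.3 -2.3]] ((55.32597732543945, 55.05986404418945), 35.91048049926758) ell [[-0.6 -2.3]]
gauze [[  -0.2 -119.7]] 48.01494598388672 rect [[  -0.2 -119.8]] ((78.71768188476562, 62.78608703613281), 88.00334930419922) ell [[-1.000e-01 -1.199e+02]]
timer [[-90.5  -1.8]] 41.64309310913086 rect [[-89.6  -1.5]] ((61.88219451904297, 63.633914947509766), 88.20066833496094) ell [[-90.6  -1.9]]
tape [[ -0.2 118.9]] 29.36814308166504 rect [[1.00e-01 1.19e+02]] ((56.83054733276367, 56.39299774169922), 28.992055892944336) ell [[ -0.  118.9]]
[np.float64(8.0), np.float64(42.9), np.float64(5.9)]
```

View pics/t30c.png

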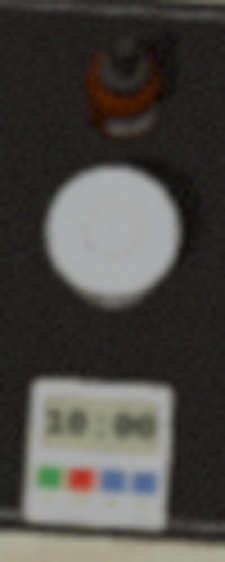

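View pics/t30d.png

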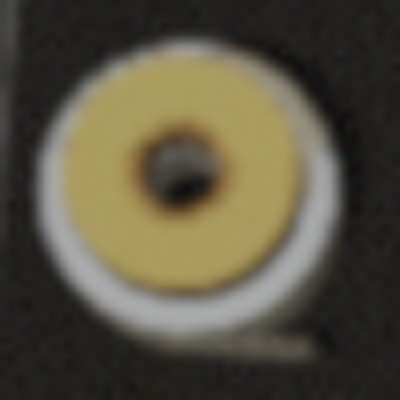

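Run:
```python
from h import *
def mat(P): 
    d=np.atleast_2d(P)-[552.4,24.1];c,s=np.cos(th),np.sin(th);return (d@np.array([[c,-s],[s,c]])).round(1)
# body widest u 86..160, v~85 ; base near-edge v 137 ; cap tip
k=lambda u,v:[270+u/4.5-.4,150+v/4.5-.4]
print("body45",mat(w("top",[k(86,85),k(160,85)],45)),"base near edge",mat(w("top",[k(126,137)],3)),"tip",mat(w("top",[k(125,45)],108)))
im=cv2.imread("pics/s30.png");cv2.imwrite("pics/s30c.png",cv2.resize(im[190:310,230:370],None,fx=5,fy=5,interpolation=2))
print(px("scene",[M(0,0,75),M(73,0,109),M(73,0,3),M(0,120,52),M(-89,0,25)]).round(1))
a=np.linspace(0,6.28,90)
for x,y,r,z in((0,0,27.5,75),(0,120,29,52)):
    q=px("scene",[M(x+r*np.cos(t),y+r*np.sin(t),z) for t in a]);print(q.min(0).round(1),q.max(0).round(1))
```

```text
body45 [[ 70.3  13.8]
 [ 72.4 -18.6]] base near edge [[57.8 -4.7]] tip [[72.7 -3. ]]
[[303.6 228.3]
 [271.8 202.2]
 [276.1 241.9]
 [267.3 275.2]
 [343.  263.7]]
[289.4 219. ] [317.9 238. ]
[251.4 263.8] [283.1 287. ]
```

View pics/s30c.png

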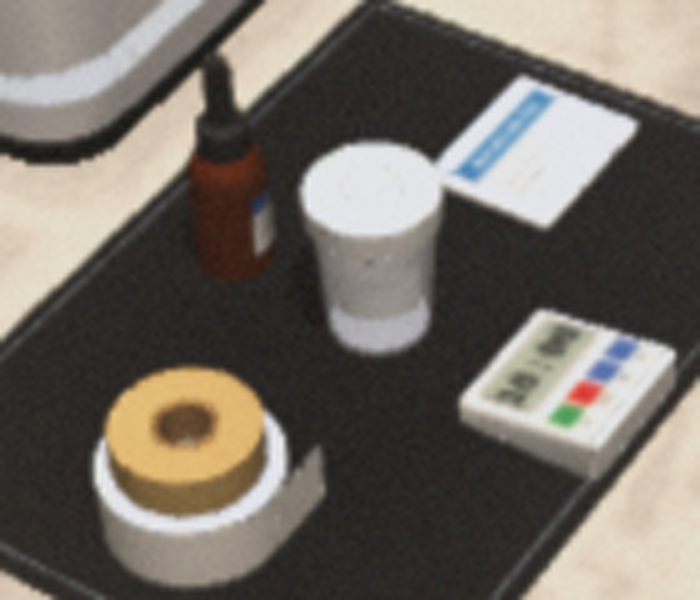

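```bash
python3 -c "
from workcell import *
print(job_done())"
```

```text
the job is handed in; nothing more can be done
None
```

The labelling mat is set out as asked, and I handed the job in at about 30 s of the 120 s allowed. I worked in the order given: tape roll onto the label roll, then the cup, the bottle behind it and the timer in front. The arm was clear of everything when I took the final pictures. All positions below are in the mat's frame.

| Item | Final check |
|---|---|
| Tape roll | Flat on the label roll, about 1 mm off its centre |
| Cup | Standing, at x about -0.6 mm. The top view puts it 2.3 mm to the right of the midpoint; the side view about 1 mm from it |
| Bottle | Standing, at about (73, -2.6) mm, square behind the cup |
| Timer | Flat and square to the mat, at about (-90, -1.7) mm |
| Gaps to the cup | About 30 mm on each side |
| Label roll, gauze pack | Unmoved to within about 0.5 mm |
| Pen, sleeve | Look unmoved in the final pictures |

- **Camera disagreement:** the cameras differ by about 1–2 mm on the column's sideways position, which is within their stated calibration. The three pieces line up with each other to within about 1 mm.
- **Pen check:** the before-and-after image difference at the pen was high. The arm's shadow falls there, and in the top view the pen lies in the same place as at the start.

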